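# Load test tiles into a tile press

## Task

The test tiles have to be stored flat in the press: set the red-handled weight aside, standing on the cork pad, lift the cover by its bar right back onto its stop, and slide every tile over the table onto the green mat, wholly on the mat, side by side, with its long side running front to back. Then shut the cover fully and stand the weight back in the middle of it. Move the cover gently both ways, never letting it drop or slam, never lift a tile clear of the table, and leave the other pottery and tools where they are.

Things in the scene. Friction and masses are not known exactly. Their poses are not given: they have to be found in the camera images.
- tile0: flat fired test tile, bare terracotta, 64 (its x, the long side) x 40 (its y) x 9 mm thick; origin: centre of its underside. Absent (None) in some runs
- tile1: flat fired test tile, terracotta with blue glaze on top, 64 (its x, the long side) x 40 (its y) x 9 mm thick; origin: centre of its underside. Absent (None) in some runs
- tile2: flat fired test tile, terracotta with white glaze on top, 64 (its x, the long side) x 40 (its y) x 9 mm thick; origin: centre of its underside. Absent (None) in some runs
- tile3: flat fired test tile, terracotta with yellow glaze on top, 64 (its x, the long side) x 40 (its y) x 9 mm thick; origin: centre of its underside. Absent (None) in some runs
- weight: press weight: dark iron disc 72 mm across and 30 mm high, with an upright red grip on top, 52 mm long (its x), 16 mm thick (its y), from 30 to 64 mm above the underside; 0.7 kg; origin: centre of its underside. Starts standing on the closed cover
- cork_pad: round cork pad fixed to the table, 110 mm across, 4 mm thick, behind the tiles; origin: centre of its underside
- cover (a joint): hinge angle of the press's plywood cover: 0 shut, 1.75 fully open, leaning back past upright on its stop, where it stays. Below about 1.55 it falls shut by its own weight if let go (cover 0.6 kg)
- cover_hinge (a point): middle of the hinge axis, 20 mm above the table; its y axis runs along the hinge, its -x axis points from the hinge to the press's front (the robot's side)
- cover_handle (a point): middle of the cover's handle: a round steel bar 12 mm thick and 130 mm long, parallel to the hinge, standing 38 mm out beyond the cover's front edge on an arm at each end; with the cover shut it is 200 mm in front of the hinge axis and 20 mm above it (40 mm above the table), and there is nothing under it
- cover_mid (a point): middle of the cover's upper face (1 mm above the hinge axis, 95 mm from it; 21 mm above the table when shut). The cover reaches from 27 to 162 mm in front of the hinge axis, 320 mm wide, 10 mm thick; a 10 mm wide rib under each end stands on the table when it is shut, leaving 11 mm of height and 300 mm of width between for the tiles
- bed (a point): centre of the thin green mat of the press, level with the table: 110 mm front to back (x) by 290 mm (y), axes as the hinge's. It is open at the front and both ends; behind it, 107 mm from its centre, is the hinge beam, 30 mm high, with two stop posts 105 mm high
- cup: white cup, 64 mm across, 70 mm high, not to be disturbed; origin: centre of its underside
- jar: amber jar, 52 mm across, 65 mm high, not to be disturbed; origin: centre of its underside
- vase: white vase, 76 mm across, 150 mm high, not to be disturbed; origin: centre of its underside
- bowl: blue bowl, 110 mm across, 45 mm high, not to be disturbed; origin: centre of its underside
- brush: brush lying on the table, not to be disturbed; origin: near its middle
- glaze: white glaze jar, 70 mm across, 110 mm high, not to be disturbed; origin: centre of its underside
- spatula: spatula lying on the table, not to be disturbed; origin: near its middle

How it is judged:
On the way, in this order (a step that is already met when the one before it is completed fails the run):
1. the weight stands on the cork pad, let go (angle between weight's own z axis and vertical below 0.1 rad and linear speed of weight below 0.03 m/s and contact force between weight and the fingers below 0.1 N and horizontal distance between weight and cork_pad below 0.04 m and height (world z) of weight below 0.01 m), for 0.2 s.
2. the cover rests open on its stop (value of joint cover above 1.68 rad and contact force between cover and the fingers below 0.1 N), for 0.3 s.
3. every tile lies flat on the mat with the cover open (x of tile0 in the frame of bed between -0.025 and 0.025 m and y of tile0 in the frame of bed between -0.128 and 0.128 m and height (world z) of each of tile0, tile1, tile2, tile3 below 0.005 m and angle between each of tile0, tile1, tile2, tile3's own z axis and vertical below 0.06 rad and angle between the x axis of each of tile0, tile1, tile2, tile3 and the x axis of bed, either way round below 0.3 rad and linear speed of each of tile0, tile1, tile2, tile3 below 0.03 m/s and x of tile1 in the frame of bed between -0.025 and 0.025 m and y of tile1 in the frame of bed between -0.128 and 0.128 m and x of tile2 in the frame of bed between -0.025 and 0.025 m and y of tile2 in the frame of bed between -0.128 and 0.128 m and x of tile3 in the frame of bed between -0.025 and 0.025 m and y of tile3 in the frame of bed between -0.128 and 0.128 m and value of joint cover above 1.6 rad), for 0.2 s.
4. the cover is shut (value of joint cover between -1 and 0.03 rad), for 0.3 s.
At the end, for the whole second after the job is handed in: every tile flat on the green mat (centre within 25 mm of the mat's centre front to back and 128 mm sideways, long side within 0.3 rad of front to back); cover shut (below 0.03 rad); weight upright on the cover within 35 mm of its middle; all released and at rest (x of tile0 in the frame of bed between -0.025 and 0.025 m and y of tile0 in the frame of bed between -0.128 and 0.128 m and height (world z) of each of tile0, tile1, tile2, tile3 below 0.005 m and angle between each of tile0, tile1, tile2, tile3's own z axis and vertical below 0.06 rad and angle between the x axis of each of tile0, tile1, tile2, tile3 and the x axis of bed, either way round below 0.3 rad and linear speed of each of tile0, tile1, tile2, tile3, weight below 0.03 m/s and x of tile1 in the frame of bed between -0.025 and 0.025 m and y of tile1 in the frame of bed between -0.128 and 0.128 m and x of tile2 in the frame of bed between -0.025 and 0.025 m and y of tile2 in the frame of bed between -0.128 and 0.128 m and x of tile3 in the frame of bed between -0.025 and 0.025 m and y of tile3 in the frame of bed between -0.128 and 0.128 m and angle between weight's own z axis and vertical below 0.1 rad and contact force between weight and the fingers below 0.1 N and value of joint cover below 0.03 rad and horizontal distance between weight and cover_mid below 0.035 m and height (world z) of weight between 0.015 and 0.03 m); the robot touches nothing.
It fails at once if the cover swung fast, dropped or slammed (over 1.5 rad/s) (velocity of joint cover above 1.5 rad/s or velocity of joint cover below -1.5 rad/s).
It fails at once if a tile lifted more than 15 mm off the table (height (world z) of any of tile0, tile1, tile2, tile3 above 0.015 m).
It fails at once if another thing on the table moved by more than 30 mm (distance of any of cup, jar, vase, bowl, brush, glaze, spatula from where it was at the start of the episode above 0.03 m).
Of tile0, tile1, tile2, tile3 only 2 to 4 are there at a start; the rules pass over those that are not, and their reading is None.
At some moment in a run one of tile0, tile1, tile2, tile3 may be knocked a few centimetres aside while the robot is not near it.
It also fails if it takes over 210 s, if anything falls off the work surface, if the arm or the gripper's body presses on something with over 40 N, if the wrist force passes 120 N, or if a joint passes its speed limit or range.

## Robot

A 7-joint arm with a two-finger parallel gripper is mounted at the origin on the work surface. World frame = base frame: x ahead of the robot, y to its left, z up, the work surface at z = 0. Lengths are in m, angles in rad, forces in N, time in s.
With the tool pointing down it reaches from about 0.4 to 0.875 m from the base axis. Payload 19.3 kg.
Tool frame: the origin (TCP) lies on the centre line of the jaws, within the pads' length; the fingertips stand 8 mm ahead of it and the grasp point (between the pads) lies 11 mm behind it (bot.tip_extent is the distance from the TCP to the fingertips, in m); x points along the fingers, y is the direction in which the jaws open and shut, and the axes are right-handed (so a half turn about x gives the same grasp; the last joint's range is limited). The gripper opens to 85 mm and grips with 20 to 120 N. Pads are 22 mm wide; open, the fingers measure 114 mm over their backs; the gripper's body (76 mm by 85 mm) begins 54 mm behind the grasp point. The pads swing forward as they close: fully open they stand 13 mm farther back than shut.
Start: joints at [-1.215, 0.521, -0.036, 1.599, 0.021, 1.021, -0.113], TCP at [0.258, 0.569, 0.239] pointing down, gripper open.
Joint ranges: [-2.91, 2.91], [-0.3, 2.13], [-1.5, 1.42], [0.17, 2.43], [-1.26, 4.41], [0.16, 1.93], [-2.52, 2.52]. Speed limits (rad/s): [1.89, 1.89, 2.39, 2.39, 3.01, 3.01, 3.01].

## Interface

Orientations are given as [roll, pitch, yaw] about the fixed x, y, z axes, in that order (R = Rz(yaw) Ry(pitch) Rx(roll)).
In Python, from workcell import sensors, imaging, order, bot gives the robot as it stands.
- The arm moves only by the tool arm_command, never from a script. Its argument "commands" is a list of rows, each an object of numbers: "dx", "dy", "dz": the shift along the tool's x, y, z in cm; "twist": the turn about the tool's x in rad. A call has 1 to 12 rows; each row is the pose to reach, as a shift and turn from the pose measured when the call began, along the tool's axes at that moment; what a row does not reach only later rows make up. A row lasts 1/12 s, in which the tool goes at most 41.7 mm and 7.16 degrees, less where a joint would pass 70% of its speed; a pose out of reach is approached as far as the arm can. A call with a gripper value outside its range is refused whole. "grip" is the closure, from -1 (fully open) to 1 (shut), set as the call begins (left out, the last holds). The fingers move at their own pace and stop on an object; "squeeze" is the grip in N (left out, the last holds). Time passes only in rows, so rows that repeat a pose let the fingers close. It gives the time, the measured TCP pose, the force and the opening at its end, in the units of the state.
- sensors.observe(): the state, without advancing time (a new reading comes with each control period).
- imaging.grab_frame(name): name is "side" or "top"; returns the picture (480x640x3 uint8, red, green, blue); there is no depth.
- imaging.camera_info(name): a dict with "fx", "fy", "cx", "cy" (pixels), "origin" and "attitude" of the camera in the world. Camera axes: x right, y down, z forward; pixel columns grow to the right and rows downward; lengths in m; the calibration is good to about 2 mm. A picture is of the moment at which its call begins. camera_info takes no time and is no camera call.
- order.job_done(): hands the job in, once; it reports no verdict.
The state is a dict: "clock": time; "qpos": joint angles; "qd": joint speeds; "joint_efforts": joint torques, N m; "position": TCP position; "tool_rot": TCP orientation; "force": force on the tool from outside, world axes, zero at the start; "moment": the same for the moment, N m; "grip_width": finger opening in m.
Only numpy, scipy, OpenCV 4.12 (cv2) and the standard library are available. Lean on these libraries where they do the work, as an engineer would, in place of code of your own. Each camera call takes 0.05 s, during which the arm holds its last target.

## Working session

There is one attempt and no reset: what is moved stays moved. The work goes in short steps, Python scripts to look and compute and a tool call to move; the robot and the scene stay as the last step left them, time stands still between calls to the robot, and variables do not carry over. Pictures are saved under pics/ and viewed, and the job is handed in when it is done.

Besides the shell and the picture viewer there is one more tool, called after "Request:" as name([rows], argument=value, ...), one row to a line, values as JSON. arm_command: Moves the arm, as the interface text tells. Its arguments: {"type":"object","properties":{"commands":{"type":"array"},"grip":{"type":"number"},"squeeze":{"type":"number"}},"required":["commands"]}

```bash
ls; mkdir -p pics; python3 - <<'E'
from workcell import sensors, imaging, order, bot
import cv2
print(sensors.observe())
for n in("side","top"):
    print(n,imaging.camera_info(n))
    cv2.imwrite(f"pics/{n}0.png",imaging.grab_frame(n)[:,:,::-1])
print([a for a in dir(bot) if a[0]!='_'])
E
```

```text
pics
{'clock': 0.0, 'qpos': array([-1.215207  ,  0.52200536, -0.0363426 ,  1.59995975,  0.02121659,
        1.0211042 , -0.11276838]), 'qd': array([-8.31406562e-05,  1.67929811e-04, -1.77561151e-03, -4.40542310e-04,
       -3.79895978e-04, -5.98633208e-04,  7.07704120e-05]), 'joint_efforts': array([-1.38969161e-03, -9.27128434e+01,  1.97961532e+00, -3.69937491e+01,
        1.78611057e-02,  8.27382464e-03, -7.72969247e-05]), 'position': array([0.25805086, 0.56890437, 0.23874824]), 'tool_rot': array([-1.49426069,  1.56970523, -1.92000739]), 'force': array([-0.21995293,  0.09105674,  0.44739172]), 'moment': array([-0.01423004, -0.01779242, -0.0216167 ]), 'grip_width': 0.08513572892912463}
side {'fx': 547.1051551672758, 'fy': 547.1051551672758, 'cx': 317.57404986856716, 'cy': 225.0312005763556, 'origin': array([ 0.25790061, -1.09071843,  0.9919628 ]), 'attitude': array([-2.25311629,  0.01615318, -0.30759252])}
top {'fx': 557.8466030718666, 'fy': 557.8466030718666, 'cx': 322.2450696104621, 'cy': 242.49574347902757, 'origin': array([0.35601512, 0.00292878, 1.63000775]), 'attitude': array([-2.99961230e+00, -2.56013043e-03, -1.59945522e+00])}
['IKError', 'tip_extent']
```

View pics/side0.png

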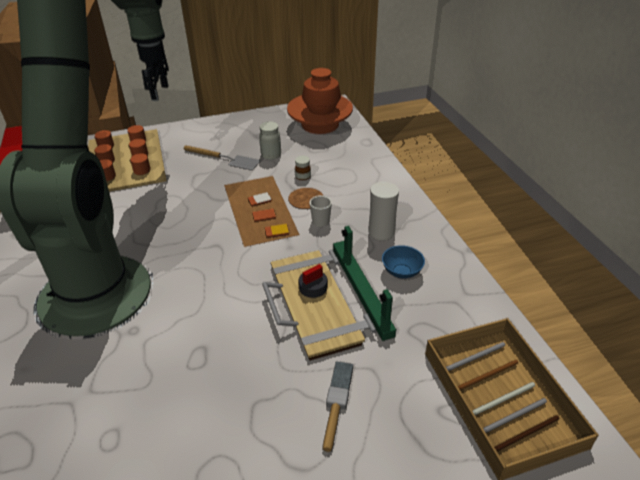

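View pics/top0.png

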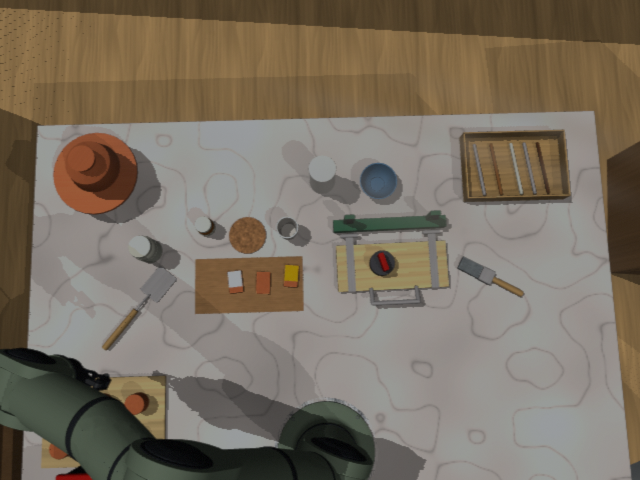

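The side view shows three tiles (white, bare and yellow) on a brown board or cloth. The cork pad is at about (305,198), the press at (318,300) and the red handle at (312,272). In the top view the tiles are at (235,281), (263,281) and (291,274), and the press is at about (392,265).

```bash
cat > h.py <<'E'
import numpy as np, cv2
from scipy.spatial.transform import Rotation as R
from workcell import sensors, imaging, order, bot
def cam(n):
    c=imaging.camera_info(n); return c, R.from_euler('xyz',c['attitude']).as_matrix()
def unp(n,uv,z=0.):
    c,M=cam(n); uv=np.atleast_2d(np.asarray(uv,float))
    d=np.c_[(uv[:,0]-c['cx'])/c['fx'],(uv[:,1]-c['cy'])/c['fy'],np.ones(len(uv))]@M.T
    o=np.array(c['origin']); return o+d*((z-o[2])/d[:,2])[:,None]
def prj(n,p):
    c,M=cam(n); q=(np.atleast_2d(p)-c['origin'])@M
    return np.c_[c['fx']*q[:,0]/q[:,2]+c['cx'],c['fy']*q[:,1]/q[:,2]+c['cy']]
def crop(n,x0,y0,x1,y1,k,name,img=None):
    if img is None: img=imaging.grab_frame(n)
    c=img[y0:y1,x0:x1,::-1]
    cv2.imwrite(f"pics/{name}.png",cv2.resize(c,None,fx=k,fy=k,interpolation=cv2.INTER_CUBIC)); return img
E
python3 - <<'E'
from h import *
t=cv2.imread('pics/top0.png')[:,:,::-1]; s=cv2.imread('pics/side0.png')[:,:,::-1]
crop('top',190,200,310,320,5,'t_tiles',t); crop('top',325,200,455,315,6,'t_press',t); crop('side',220,170,400,360,4.2 and 3,'s_all',s)
for n in('top',):
  for uv in [(235,281),(263,281),(291,274),(247,235),(335,232),(447,230),(337,293),(450,290)]:
    print(uv,unp(n,uv).round(3)[0])
E
```

```text
(235, 281) [0.482 0.25  0.   ]
(263, 281) [0.48  0.168 0.   ]
(291, 274) [0.498 0.086 0.   ]
(247, 235) [0.617 0.214 0.   ]
(335, 232) [ 0.619 -0.047  0.   ]
(447, 230) [ 0.616 -0.378  0.   ]
(337, 293) [ 0.439 -0.047  0.   ]
(450, 290) [ 0.438 -0.377  0.   ]
```

View pics/t_tiles.png

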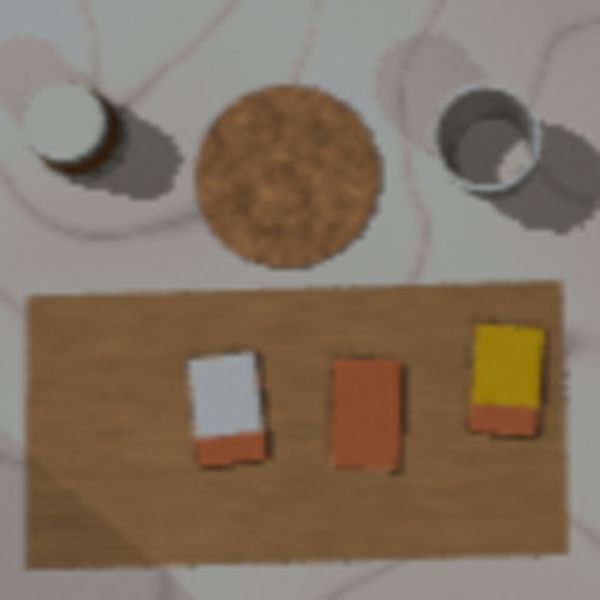

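View pics/t_press.png

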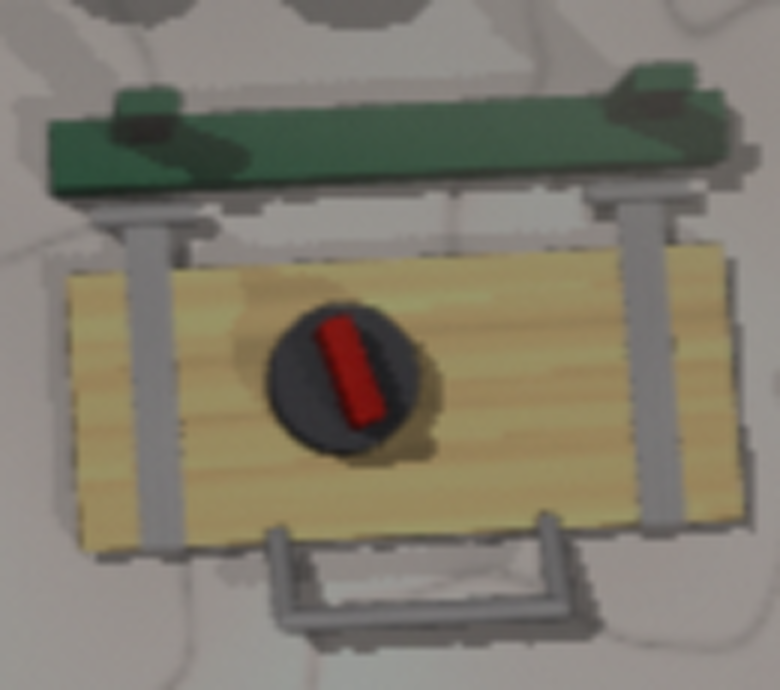

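View pics/s_all.png

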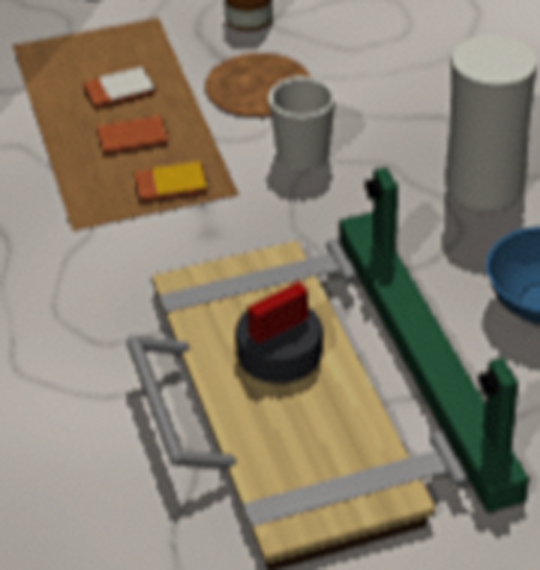

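```bash
cat > fit.py <<'E'
from h import *
from scipy.optimize import least_squares
def cr(u,k,x0,y0): return (np.asarray(u,float)+.5)/k-.5+[x0,y0]
def press_pts():
    H=np.array
    return H([[-27,160,1],[-27,-160,1],[-162,-160,1],[-162,160,1],[-200,65,6],[-200,-65,6]])/1000.
def fitrigid(L,obs,x0):  # obs list of (cam, idx, uv)
    def w(p):
        c,s=np.cos(p[2]),np.sin(p[2]); return np.c_[p[0]+c*L[:,0]-s*L[:,1],p[1]+s*L[:,0]+c*L[:,1],L[:,2]]
    def f(p):
        W=w(p); return np.concatenate([(prj(n,W[i:i+1])[0]-uv) for n,i,uv in obs])
    r=least_squares(f,x0); return r.x,r.fun.reshape(-1,2)
E
python3 - <<'E'
from fit import *
L=np.array([[-27,160,21],[-27,-160,21],[-162,-160,21],[-162,160,21],[-200,65,46],[-200,-65,46]])/1000.
T=cr([[68,275],[720,243],[745,520],[83,552],[287,618],[567,602]],6,325,200)
S=cr([[297,241],[432,503],[268,556],[153,280],[133,342],[178,458]],3,220,170)
for obs in ([('top',i,T[i]) for i in range(6)],[('side',i,S[i]) for i in range(6)]):
    p,r=fitrigid(L,obs,[.62,-.2,0]); print(p.round(4),r.round(1).tolist())
p,r=fitrigid(L,[('top',i,T[i]) for i in range(6)]+[('side',i,S[i]) for i in range(6)],[.62,-.2,0]);print('both',p.round(4))
# weight
print('disc',unp('top',cr([[345,378]],6,325,200),.051))
g=unp('top',cr([[316,330],[350,315],[386,417],[357,430]],6,325,200),.085);print('grip',g.mean(0),g.round(4).tolist())
# tiles
for nm,q in dict(white=[[188,357],[254,350],[267,460],[198,467]],bare=[[333,358],[400,358],[397,471],[331,468]],yel=[[476,324],[543,327],[537,438],[470,431]]).items():
    w=unp('top',cr(q,5,190,200),.009); e=(w[0]+w[1]-w[2]-w[3])[:2]/2; f=(w[0]+w[3]-w[1]-w[2])[:2]/2
    print(nm,w.mean(0).round(4),np.linalg.norm(e).round(4),np.linalg.norm(f).round(4),'yaw',np.arctan2(e[1],e[0]).round(3))
print('cork',unp('top',cr([[290,177]],5,190,200),.004))
print('cup',unp('top',cr([[488,139]],5,190,200),.07),'jar',unp('top',cr([[68,125]],5,190,200),.065))
E
```

```text
[ 0.6074 -0.2058  0.0222] [[-0.3, -0.2], [0.5, -0.4], [0.2, -0.3], [-0.3, 0.0], [0.3, 0.3], [-0.5, 0.6]]
[ 0.6067 -0.2059  0.0296] [[-0.4, -0.3], [2.1, 1.6], [-0.5, 0.8], [-1.3, -1.3], [-0.0, -0.8], [-0.1, -1.0]]
both [ 0.6071 -0.2058  0.0262]
disc [[ 0.51898153 -0.17612526  0.051     ]]
grip [ 0.51775889 -0.17572205  0.085     ] [[0.5383, -0.1598, 0.085], [0.5448, -0.1759, 0.085], [0.4968, -0.1905, 0.085], [0.4911, -0.1768, 0.085]]
white [0.4809 0.2489 0.009 ] 0.0644 0.0393 yaw 0.097
bare [0.4756 0.1685 0.009 ] 0.0648 0.0386 yaw -0.036
yel [0.4929 0.0861 0.009 ] 0.0636 0.0391 yaw -0.076
cork [[0.61677464 0.21151418 0.004     ]]
cup [[0.62483186 0.09063594 0.07      ]] jar [[0.64051523 0.32964159 0.065     ]]
```

```bash
cat > g.py <<'E'
from h import *
import sys
def goal(x,y,z,ang=None):
    s=sensors.observe(); M=R.from_euler('xyz',s['tool_rot']).as_matrix(); p=np.array(s['position'])
    d=M.T@(np.array([x,y,z])-p)*100
    cur=np.arctan2(M[1,1],M[0,1]); 
    tw=0
    if ang is not None:
        # tool x is down: twist positive turns clockwise seen from above
        dl=(ang-cur+np.pi/2)%np.pi-np.pi/2; tw=-dl if M[2,0]<0 else dl
    print('pos',p.round(4),'xaxis',M[:,0].round(3),'jaw',round(cur,3),'q7',s['qpos'][6].round(2),'F',np.round(s['force'],1),'w',round(s['grip_width'],4),'t',round(s['clock'],2))
    print('dx %.2f dy %.2f dz %.2f twist %.3f'%(*d,tw))
if __name__=='__main__': goal(*[float(eval(a)) for a in sys.argv[1:]])
E
python3 g.py .518 -.176 .25 .32+np.pi/2
```

```text
pos [0.2581 0.5689 0.2388] xaxis [-0.    -0.001 -1.   ] jaw 1.145 q7 -0.11 F [ 0.6 -0.1 -0. ] w 0.0854 t 0.1
dx -1.06 dy -57.11 dz 54.44 twist -0.746
```

Request:
arm_command([
  {"dx": -1, "dy": -3, "dz": 3, "twist": -0.1},
  {"dx": -1, "dy": -6, "dz": 6, "twist": -0.2},
  {"dx": -1, "dy": -8.5, "dz": 8.2, "twist": -0.3},
  {"dx": -1, "dy": -11, "dz": 10.5, "twist": -0.4},
  {"dx": -1, "dy": -14, "dz": 13.3, "twist": -0.5},
  {"dx": -1, "dy": -17, "dz": 16.2, "twist": -0.6},
  {"dx": -1, "dy": -20, "dz": 19, "twist": -0.7},
  {"dx": -1, "dy": -23, "dz": 22, "twist": -0.75},
  {"dx": -1, "dy": -26, "dz": 24.8, "twist": -0.75},
  {"dx": -1, "dy": -29, "dz": 27.6, "twist": -0.75},
  {"dx": -1, "dy": -32, "dz": 30.5, "twist": -0.75},
  {"dx": -1, "dy": -34, "dz": 32.4, "twist": -0.75},
], grip=-0.2, squeeze=60)

```text
clock: 1.1
position: [0.4132, 0.1218, 0.2492]
tool_rot: [-1.995, 1.569, -1.673]
force: [1.4, 0.1, -0.4]
grip_width: 0.0515
```

```bash
python3 g.py .518 -.176 .18 .32+np.pi/2
```

```text
pos [0.4132 0.1218 0.2492] xaxis [-0.    -0.002 -1.   ] jaw 1.892 q7 1.46 F [ 1.4  0.1 -0.4] w 0.0515 t 1.1
dx 6.97 dy -31.55 dz 0.53 twist 0.002
```

Request:
arm_command([
  {"dx": 1, "dy": -4, "dz": 0},
  {"dx": 2, "dy": -8, "dz": 0},
  {"dx": 3, "dy": -12, "dz": 0.2},
  {"dx": 4, "dy": -16, "dz": 0.3},
  {"dx": 5, "dy": -20, "dz": 0.4},
  {"dx": 6, "dy": -24, "dz": 0.5},
  {"dx": 7, "dy": -27, "dz": 0.5},
  {"dx": 7, "dy": -29.5, "dz": 0.5},
  {"dx": 7, "dy": -31, "dz": 0.5},
  {"dx": 7, "dy": -31.5, "dz": 0.5},
  {"dx": 7, "dy": -31.5, "dz": 0.5},
  {"dx": 7, "dy": -31.5, "dz": 0.5},
])

```text
validation failed for argument at $.co...
```

```bash
python3 g.py .518 -.176 .067 .32+np.pi/2; python3 - <<'E'
from h import *
crop('side',220,170,400,360,3,'s1'); crop('top',325,200,455,315,6,'t1')
E
```

```text
pos [0.4132 0.1218 0.2492] xaxis [-0.    -0.002 -1.   ] jaw 1.892 q7 1.46 F [ 1.4  0.1 -0.4] w 0.0515 t 1.1
dx 18.27 dy -31.54 dz 0.54 twist 0.002
```

View pics/s1.png

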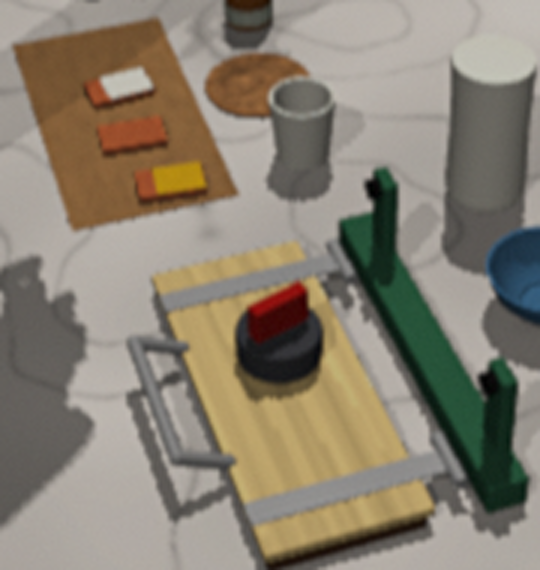

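View pics/t1.png

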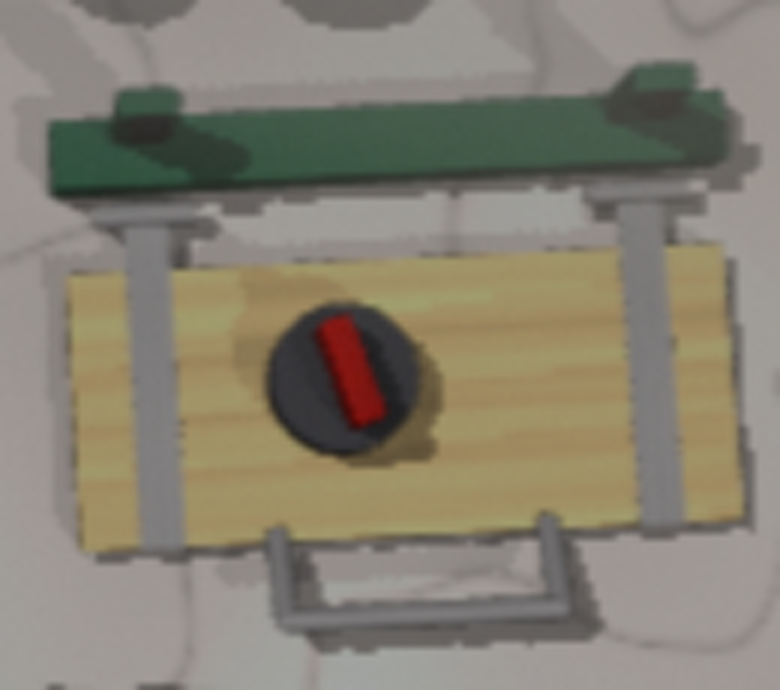

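The scene hasn't changed and the move was refused, probably because the rows had no "twist". I'll resend it with all four fields.

Request:
arm_command([
  {"dx": 1, "dy": -4, "dz": 0, "twist": 0},
  {"dx": 2, "dy": -8, "dz": 0, "twist": 0},
  {"dx": 3, "dy": -12, "dz": 0.2, "twist": 0},
  {"dx": 4, "dy": -16, "dz": 0.3, "twist": 0},
  {"dx": 5, "dy": -20, "dz": 0.4, "twist": 0},
  {"dx": 6, "dy": -24, "dz": 0.5, "twist": 0},
  {"dx": 7, "dy": -27, "dz": 0.5, "twist": 0},
  {"dx": 7, "dy": -29.5, "dz": 0.5, "twist": 0},
  {"dx": 7, "dy": -31, "dz": 0.5, "twist": 0},
  {"dx": 7, "dy": -31.5, "dz": 0.5, "twist": 0},
  {"dx": 7, "dy": -31.5, "dz": 0.5, "twist": 0},
])

```text
clock: 2.12
position: [0.5169, -0.1771, 0.1794]
tool_rot: [-2.214, 1.569, -1.897]
force: [-0.8, 0.7, 0.1]
grip_width: 0.0511
```

```bash
python3 g.py .518 -.176 .067 .32+np.pi/2
```

```text
pos [ 0.5169 -0.1771  0.1794] xaxis [-0.001 -0.002 -1.   ] jaw 1.888 q7 2.16 F [-0.8  0.7  0.1] w 0.0511 t 2.12
dx 11.24 dy 0.09 dz 0.15 twist -0.003
```

Request:
arm_command([
  {"dx": 2, "dy": 0.1, "dz": 0.1, "twist": 0},
  {"dx": 4, "dy": 0.1, "dz": 0.1, "twist": 0},
  {"dx": 6, "dy": 0.1, "dz": 0.1, "twist": 0},
  {"dx": 8, "dy": 0.1, "dz": 0.1, "twist": 0},
  {"dx": 9.5, "dy": 0.1, "dz": 0.1, "twist": 0},
  {"dx": 10.5, "dy": 0.1, "dz": 0.1, "twist": 0},
  {"dx": 11.1, "dy": 0.1, "dz": 0.1, "twist": 0},
  {"dx": 11.1, "dy": 0.1, "dz": 0.1, "twist": 0},
  {"dx": 11.1, "dy": 0.1, "dz": 0.1, "twist": 0},
])

```text
clock: 2.87
position: [0.5177, -0.1757, 0.0688]
tool_rot: [-2.079, 1.569, -1.761]
force: [0.5, 0.3, 0.0]
grip_width: 0.0515
```

Request:
arm_command([
  {"dx": 0, "dy": 0, "dz": 0, "twist": 0},
  {"dx": 0, "dy": 0, "dz": 0, "twist": 0},
  {"dx": 0, "dy": 0, "dz": 0, "twist": 0},
  {"dx": 0, "dy": 0, "dz": 0, "twist": 0},
  {"dx": 0, "dy": 0, "dz": 0, "twist": 0},
  {"dx": 0, "dy": 0, "dz": 0, "twist": 0},
  {"dx": 0, "dy": 0, "dz": 0, "twist": 0},
  {"dx": 0, "dy": 0, "dz": 0, "twist": 0},
], grip=1)

```text
clock: 3.53
position: [0.5181, -0.1758, 0.0696]
tool_rot: [-1.552, 1.569, -1.235]
force: [-1.6, 0.5, 8.3]
grip_width: 0.0148
```

```bash
python3 g.py .518 -.176 .25
```

```text
pos [ 0.5181 -0.1758  0.0696] xaxis [ 0.001 -0.002 -1.   ] jaw 1.888 q7 2.18 F [-1.6  0.5  8.3] w 0.0148 t 3.53
dx -18.04 dy -0.06 dz -0.02 twist 0.000
```

Request:
arm_command([
  {"dx": -1, "dy": 0, "dz": 0, "twist": 0},
  {"dx": -3, "dy": 0, "dz": 0, "twist": 0},
  {"dx": -5, "dy": 0, "dz": 0, "twist": 0},
  {"dx": -7, "dy": 0, "dz": 0, "twist": 0},
  {"dx": -9, "dy": 0, "dz": 0, "twist": 0},
  {"dx": -11, "dy": 0, "dz": 0, "twist": 0},
  {"dx": -12, "dy": 0, "dz": 0, "twist": 0},
  {"dx": -12, "dy": 0, "dz": 0, "twist": 0},
])

```text
clock: 4.2
position: [0.5188, -0.1758, 0.1919]
tool_rot: [-0.93, 1.566, -0.613]
force: [0.5, -0.2, -5.5]
grip_width: 0.0145
```

```bash
python3 g.py .617 .2115 .19 1.57;python3 - <<'E'
from h import *
crop('side',150,100,420,360,2.2,'s2')
E
```

```text
pos [ 0.5188 -0.1758  0.1919] xaxis [ 0.004 -0.003 -1.   ] jaw 1.888 q7 2.16 F [ 0.5 -0.2 -5.5] w 0.0145 t 4.2
dx 0.12 dy 33.75 dz 21.40 twist 0.318
```

View pics/s2.png

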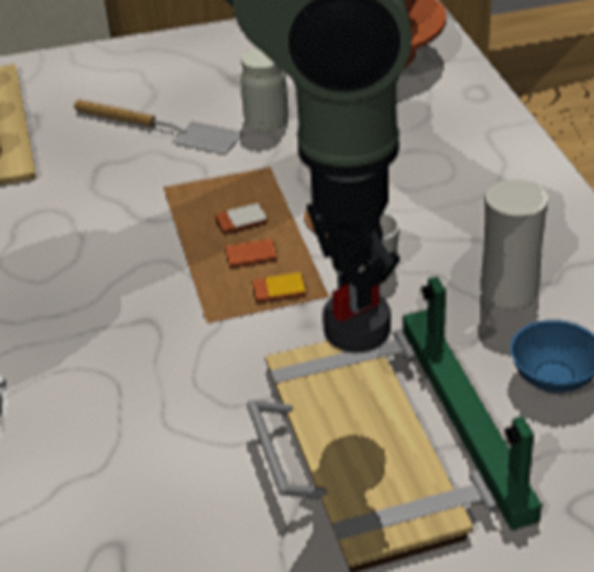

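The weight is held clear of the cover, at about (357,320) in this crop. I'm carrying it to the cork pad.

Request:
arm_command([
  {"dx": 0, "dy": 1.5, "dz": 1, "twist": 0},
  {"dx": 0, "dy": 4.5, "dz": 3, "twist": 0.05},
  {"dx": 0, "dy": 7.5, "dz": 5, "twist": 0.1},
  {"dx": 0, "dy": 10.5, "dz": 7, "twist": 0.15},
  {"dx": 0, "dy": 13.5, "dz": 9, "twist": 0.2},
  {"dx": 0, "dy": 16.5, "dz": 11, "twist": 0.25},
  {"dx": 0, "dy": 19.5, "dz": 13, "twist": 0.3},
  {"dx": 0, "dy": 22.5, "dz": 15, "twist": 0.3},
  {"dx": 0, "dy": 25.5, "dz": 17, "twist": 0.3},
  {"dx": 0, "dy": 28.5, "dz": 18.5, "twist": 0.3},
  {"dx": 0, "dy": 31, "dz": 20, "twist": 0.3},
  {"dx": 0, "dy": 33, "dz": 21, "twist": 0.3},
])

```text
clock: 5.25
position: [0.6142, 0.2064, 0.1875]
tool_rot: [-1.632, 1.568, -1.613]
force: [0.1, -0.3, -5.7]
grip_width: 0.0149
```

```bash
python3 g.py .617 .2115 .056 1.57
```

```text
pos [0.6142 0.2064 0.1875] xaxis [-0.    -0.003 -1.   ] jaw 1.59 q7 1.26 F [ 0.1 -0.3 -5.7] w 0.0149 t 5.25
dx 13.15 dy 0.54 dz 0.29 twist 0.020
```

Request:
arm_command([
  {"dx": 1.5, "dy": 0.5, "dz": 0.3, "twist": 0},
  {"dx": 4, "dy": 0.5, "dz": 0.3, "twist": 0},
  {"dx": 6.5, "dy": 0.5, "dz": 0.3, "twist": 0},
  {"dx": 9, "dy": 0.5, "dz": 0.3, "twist": 0},
  {"dx": 11, "dy": 0.5, "dz": 0.3, "twist": 0},
  {"dx": 12.2, "dy": 0.5, "dz": 0.3, "twist": 0},
  {"dx": 12.8, "dy": 0.5, "dz": 0.3, "twist": 0},
  {"dx": 13, "dy": 0.5, "dz": 0.3, "twist": 0},
  {"dx": 13, "dy": 0.5, "dz": 0.3, "twist": 0},
  {"dx": 13, "dy": 0.5, "dz": 0.3, "twist": 0},
])

```text
clock: 6.08
position: [0.6177, 0.2113, 0.0584]
tool_rot: [-1.112, 1.568, -1.093]
force: [1.0, -0.5, -6.1]
grip_width: 0.0148
```

```bash
python3 g.py .617 .2115 .0526 1.57
```

```text
pos [0.6177 0.2113 0.0584] xaxis [ 0.001 -0.002 -1.   ] jaw 1.59 q7 1.27 F [ 1.  -0.5 -6.1] w 0.0148 t 6.08
dx 0.58 dy 0.02 dz -0.07 twist 0.020
```

Request:
arm_command([
  {"dx": 0.2, "dy": 0, "dz": 0, "twist": 0},
  {"dx": 0.4, "dy": 0, "dz": 0, "twist": 0},
  {"dx": 0.5, "dy": 0, "dz": 0, "twist": 0},
  {"dx": 0.6, "dy": 0, "dz": 0, "twist": 0},
  {"dx": 0.7, "dy": 0, "dz": 0, "twist": 0},
  {"dx": 0.7, "dy": 0, "dz": 0, "twist": 0},
])

```text
clock: 6.58
position: [0.6179, 0.2113, 0.0527]
tool_rot: [-0.853, 1.569, -0.834]
force: [-8.0, -2.0, 15.5]
grip_width: 0.0148
```

```bash
python3 g.py .617 .2115 .0526 1.57
```

```text
pos [0.6179 0.2113 0.0527] xaxis [ 0.002 -0.002 -1.   ] jaw 1.589 q7 1.27 F [-8.  -2.  15.5] w 0.0148 t 6.58
dx 0.01 dy 0.02 dz -0.09 twist 0.019
```

Contact with the pad. I'll release and rise.

Request:
arm_command([
  {"dx": 0, "dy": 0, "dz": 0, "twist": 0},
  {"dx": 0, "dy": 0, "dz": 0, "twist": 0},
  {"dx": 0, "dy": 0, "dz": 0, "twist": 0},
  {"dx": 0, "dy": 0, "dz": 0, "twist": 0},
  {"dx": -1, "dy": 0, "dz": 0, "twist": 0},
  {"dx": -3, "dy": 0, "dz": 0, "twist": 0},
  {"dx": -6, "dy": 0, "dz": 0, "twist": 0},
  {"dx": -9, "dy": 0, "dz": 0, "twist": 0},
  {"dx": -12, "dy": 0, "dz": 0, "twist": 0},
  {"dx": -14, "dy": 0, "dz": 0, "twist": 0},
  {"dx": -14, "dy": 0, "dz": 0, "twist": 0},
], grip=-0.2)

```text
clock: 7.5
position: [0.6195, 0.212, 0.1981]
tool_rot: [0.101, 1.563, 0.12]
force: [0.6, 0.7, 0.9]
grip_width: 0.0512
```

```bash
python3 g.py .407 -.2106 .16 0.025;python3 - <<'E'
from h import *
crop('side',150,100,420,360,2.2,'s3'); crop('top',190,200,310,320,5,'t3')
E
```

```text
pos [0.6195 0.212  0.1981] xaxis [ 0.008  0.001 -1.   ] jaw 1.589 q7 1.25 F [0.6 0.7 0.9] w 0.0512 t 7.5
dx 3.61 dy -41.87 dz -22.05 twist 1.564
```

View pics/s3.png

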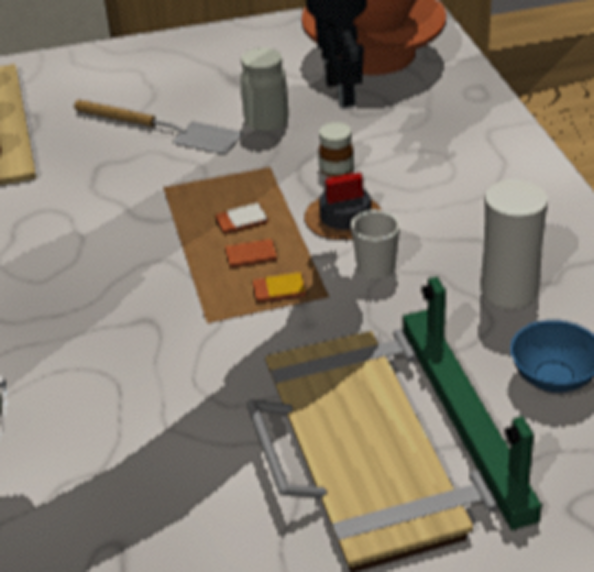

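View pics/t3.png

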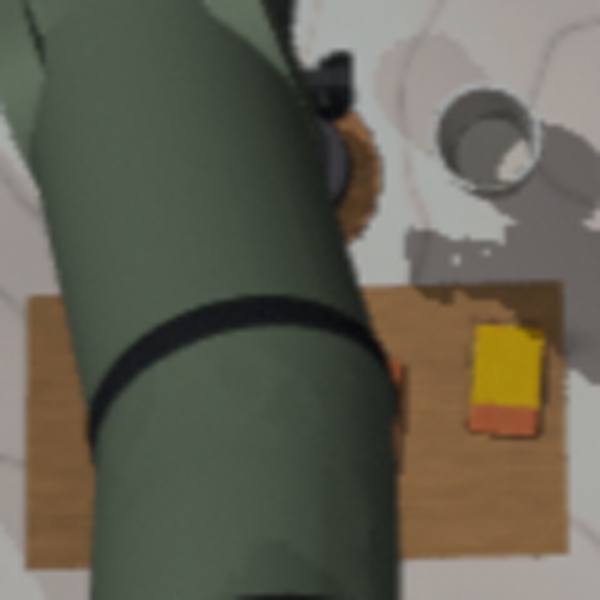

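The weight stands upright on the cork pad at about (345,205) in the side crop. Next is the handle bar.

Request:
arm_command([
  {"dx": 0, "dy": -2, "dz": -1, "twist": 0.12},
  {"dx": 0, "dy": -5, "dz": -3, "twist": 0.24},
  {"dx": 0, "dy": -8.5, "dz": -4.5, "twist": 0.36},
  {"dx": 0, "dy": -12, "dz": -6.3, "twist": 0.48},
  {"dx": 0, "dy": -15.5, "dz": -8.2, "twist": 0.6},
  {"dx": 0.5, "dy": -19, "dz": -10, "twist": 0.72},
  {"dx": 0.5, "dy": -22.5, "dz": -11.8, "twist": 0.84},
  {"dx": 1, "dy": -26, "dz": -13.7, "twist": 0.96},
  {"dx": 1.5, "dy": -29.5, "dz": -15.5, "twist": 1.08},
  {"dx": 2, "dy": -33, "dz": -17.4, "twist": 1.2},
  {"dx": 2.5, "dy": -36.5, "dz": -19.2, "twist": 1.32},
  {"dx": 3, "dy": -39, "dz": -20.5, "twist": 1.44},
], grip=0.2, squeeze=20)

```text
clock: 8.6
position: [0.418, -0.1846, 0.1632]
tool_rot: [0.845, 1.568, -0.584]
force: [0.7, -0.3, 0.5]
grip_width: 0.0343
```

```bash
python3 g.py .407 -.2106 .12 0.025
```

```text
pos [ 0.418  -0.1846  0.1632] xaxis [ 0.002 -0.001 -1.   ] jaw 0.142 q7 0.79 F [ 0.7 -0.3  0.5] w 0.0343 t 8.6
dx 4.33 dy -1.46 dz 2.41 twist 0.117
```

Request:
arm_command([
  {"dx": 1, "dy": -0.5, "dz": 1, "twist": 0.05},
  {"dx": 2, "dy": -1, "dz": 2, "twist": 0.1},
  {"dx": 3, "dy": -1.4, "dz": 2.4, "twist": 0.117},
  {"dx": 4, "dy": -1.5, "dz": 2.4, "twist": 0.117},
  {"dx": 4.3, "dy": -1.5, "dz": 2.4, "twist": 0.117},
  {"dx": 4.3, "dy": -1.5, "dz": 2.4, "twist": 0.117},
])

```text
clock: 9.1
position: [0.4064, -0.2097, 0.1194]
tool_rot: [0.523, 1.57, -1.021]
force: [0.0, -0.1, 0.6]
grip_width: 0.0341
```

```bash
python3 g.py .407 -.2106 .038 0.025; python3 - <<'E'
from h import *
crop('side',250,200,400,360,4,'s4'); crop('top',325,200,455,315,6,'t4')
E
```

```text
pos [ 0.4064 -0.2097  0.1194] xaxis [ 0.    -0.001 -1.   ] jaw 0.027 q7 0.82 F [ 0.  -0.1  0.6] w 0.0341 t 9.1
dx 8.14 dy 0.06 dz 0.09 twist 0.002
```

View pics/s4.png

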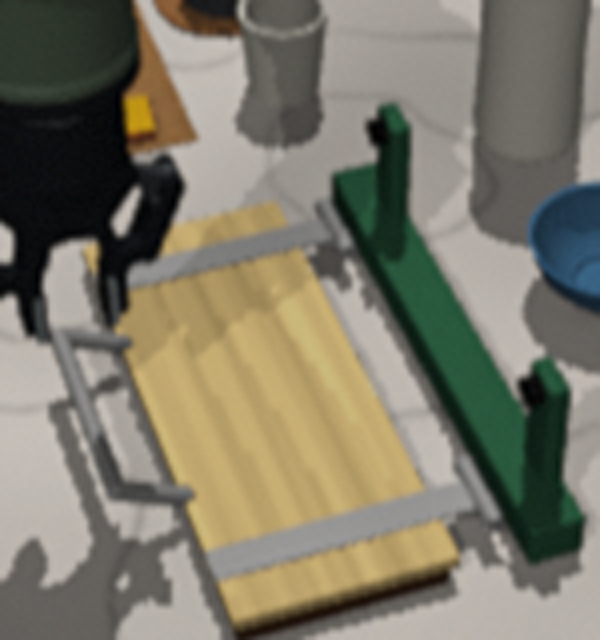

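View pics/t4.png

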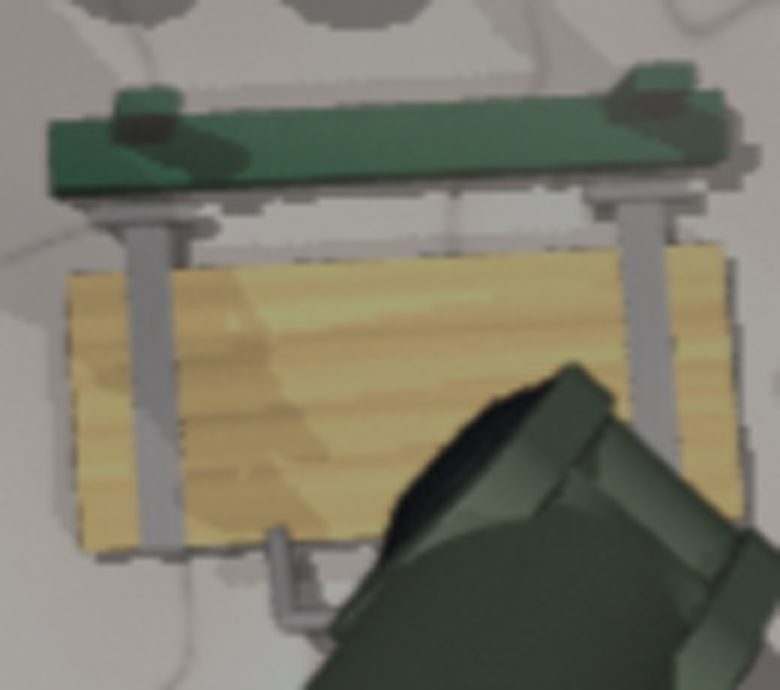

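Request:
arm_command([
  {"dx": 2, "dy": 0, "dz": 0, "twist": 0},
  {"dx": 4, "dy": 0, "dz": 0, "twist": 0},
  {"dx": 6, "dy": 0, "dz": 0, "twist": 0},
  {"dx": 7.5, "dy": 0.1, "dz": 0.1, "twist": 0},
  {"dx": 8.4, "dy": 0.1, "dz": 0.1, "twist": 0},
  {"dx": 8.5, "dy": 0.1, "dz": 0.1, "twist": 0},
  {"dx": 8.5, "dy": 0.1, "dz": 0.1, "twist": 0},
  {"dx": 8.5, "dy": 0.1, "dz": 0.1, "twist": 0},
])

```text
clock: 9.87
position: [0.4086, -0.2111, 0.0361]
tool_rot: [1.094, 1.568, -0.45]
force: [-0.3, -0.4, 0.7]
grip_width: 0.0342
```

Request:
arm_command([
  {"dx": 0, "dy": 0, "dz": 0, "twist": 0},
  {"dx": 0, "dy": 0, "dz": 0, "twist": 0},
  {"dx": 0, "dy": 0, "dz": 0, "twist": 0},
  {"dx": 0, "dy": 0, "dz": 0, "twist": 0},
  {"dx": 0, "dy": 0, "dz": 0, "twist": 0},
  {"dx": 0, "dy": 0, "dz": 0, "twist": 0},
], grip=1)

```text
clock: 10.37
position: [0.4077, -0.2112, 0.0369]
tool_rot: [1.107, 1.568, -0.438]
force: [-8.8, 0.5, 16.2]
grip_width: 0.0114
```

```bash
python3 g.py .407 -.2106 .038 0.025
```

```text
pos [ 0.4077 -0.2112  0.0369] xaxis [ 0.002 -0.001 -1.   ] jaw 0.026 q7 0.93 F [-8.8  0.5 16.2] w 0.0114 t 10.37
dx -0.11 dy -0.07 dz -0.06 twist 0.001
```

```bash
cat > arc.py <<'E'
from h import *
import sys
G=np.array([.4078,-.2112,.0369]); YAW=.025
def tgt(th):
    dX=-0.2*np.cos(th)+.02*np.sin(th)+.2; dZ=.2*np.sin(th)+.02*np.cos(th)-.02
    return G+[dX*np.cos(YAW),dX*np.sin(YAW),dZ]
a=np.linspace(-.1,1.9,2001)
s=sensors.observe(); p=np.array(s['position']); M=R.from_euler('xyz',s['tool_rot']).as_matrix()
T=np.array([tgt(t) for t in a]); i=np.argmin(((T-p)**2).sum(1)); th0=a[i]
print('theta',th0.round(3),'err mm',(1e3*np.linalg.norm(T[i]-p)).round(1),'F',np.round(s['force'],1),'w',round(s['grip_width'],4),'t',s['clock'])
step=float(sys.argv[1]); end=float(sys.argv[2])
for k in range(1,13):
    th=th0+step*k; th=min(th,end) if step>0 else max(th,end)
    d=M.T@(tgt(th)-p)*100; print(round(th,3),d.round(1))
E
python3 arc.py .04 2
```

```text
theta 0.0 err mm 0.1 F [-8.8  0.5 16.2] w 0.0114 t 10.3667
0.04 [-0.8  0.1  0. ]
0.08 [-1.6  0.2  0. ]
0.12 [-2.4  0.4  0. ]
0.16 [-3.2  0.6  0. ]
0.2 [-3.9  0.8  0. ]
0.24 [-4.7  1.1  0. ]
0.28 [-5.5  1.4  0. ]
0.32 [-6.2  1.7  0. ]
0.36 [-6.9  2.   0. ]
0.4 [-7.6  2.4  0. ]
0.44 [-8.3  2.8  0. ]
0.48 [-9.   3.2  0. ]
```

Request:
arm_command([
  {"dx": -0.5, "dy": 0.1, "dz": 0, "twist": 0},
  {"dx": -1.2, "dy": 0.2, "dz": 0, "twist": 0},
  {"dx": -2, "dy": 0.3, "dz": 0, "twist": 0},
  {"dx": -2.8, "dy": 0.5, "dz": 0, "twist": 0},
  {"dx": -3.6, "dy": 0.7, "dz": 0, "twist": 0},
  {"dx": -4.3, "dy": 1, "dz": 0, "twist": 0},
  {"dx": -5.1, "dy": 1.3, "dz": 0, "twist": 0},
  {"dx": -5.8, "dy": 1.6, "dz": 0, "twist": 0},
  {"dx": -6.5, "dy": 1.9, "dz": 0, "twist": 0},
  {"dx": -7.1, "dy": 2.2, "dz": 0, "twist": 0},
  {"dx": -7.4, "dy": 2.3, "dz": 0, "twist": 0},
  {"dx": -7.4, "dy": 2.3, "dz": 0, "twist": 0},
])

```text
clock: 11.37
position: [0.4295, -0.2107, 0.1119]
tool_rot: [0.656, 1.57, -0.889]
force: [-11.9, -3.6, 1.8]
grip_width: 0.0109
```

```bash
python3 arc.py .045 2; python3 - <<'E'
from h import *
crop('side',220,170,400,360,3,'s5')
E
```

```text
theta 0.39 err mm 1.1 F [-11.9  -3.6   1.8] w 0.0109 t 11.3667
0.435 [-0.7  0.5 -0. ]
0.48 [-1.5  1.  -0. ]
0.525 [-2.2  1.5  0. ]
0.57 [-3.   2.1  0. ]
0.615 [-3.7  2.7  0. ]
0.66 [-4.3  3.3  0. ]
0.705 [-5.   3.9  0. ]
0.75 [-5.6  4.6  0. ]
0.795 [-6.2  5.3  0. ]
0.84 [-6.7  6.   0. ]
0.885 [-7.2  6.7  0. ]
0.93 [-7.7  7.5  0. ]
```

View pics/s5.png

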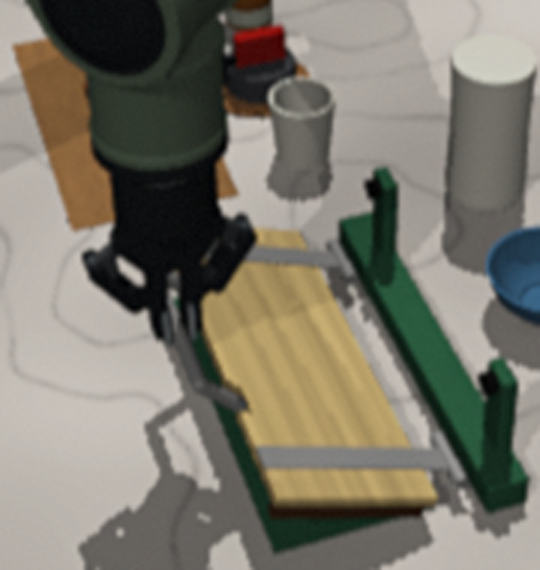

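The cover is rising with the bar held, and the green mat shows underneath. Continuing.

Request:
arm_command([
  {"dx": -0.6, "dy": 0.3, "dz": 0, "twist": 0},
  {"dx": -1.4, "dy": 0.8, "dz": 0, "twist": 0},
  {"dx": -2.1, "dy": 1.3, "dz": 0, "twist": 0},
  {"dx": -2.9, "dy": 1.9, "dz": 0, "twist": 0},
  {"dx": -3.6, "dy": 2.5, "dz": 0, "twist": 0},
  {"dx": -4.3, "dy": 3.1, "dz": 0, "twist": 0},
  {"dx": -5, "dy": 3.8, "dz": 0, "twist": 0},
  {"dx": -5.6, "dy": 4.5, "dz": 0, "twist": 0},
  {"dx": -6.2, "dy": 5.2, "dz": 0, "twist": 0},
  {"dx": -6.7, "dy": 5.9, "dz": 0, "twist": 0},
  {"dx": -7.2, "dy": 6.6, "dz": 0, "twist": 0},
  {"dx": -7.5, "dy": 7, "dz": 0, "twist": 0},
])

```text
clock: 12.42
position: [0.4987, -0.2093, 0.1888]
tool_rot: [-0.713, 1.57, -2.259]
force: [-15.7, -1.0, 18.6]
grip_width: 0.0107
```

```bash
python3 arc.py .045 2
```

```text
theta 0.906 err mm 2.6 F [-15.7  -1.   18.6] w 0.0107 t 12.4167
0.951 [-0.3  0.9 -0. ]
0.996 [-0.7  1.7 -0. ]
1.041 [-1.1  2.5 -0. ]
1.086 [-1.4  3.4 -0. ]
1.131 [-1.8  4.2 -0. ]
1.176 [-2.   5.1 -0. ]
1.221 [-2.3  5.9 -0. ]
1.266 [-2.5  6.8 -0. ]
1.311 [-2.7  7.7 -0. ]
1.356 [-2.8  8.6 -0. ]
1.401 [-2.9  9.5 -0. ]
1.446 [-2.9 10.4 -0. ]
```

Request:
arm_command([
  {"dx": -0.6, "dy": 0.5, "dz": 0, "twist": 0},
  {"dx": -1, "dy": 1.3, "dz": 0, "twist": 0},
  {"dx": -1.4, "dy": 2.2, "dz": 0, "twist": 0},
  {"dx": -1.8, "dy": 3, "dz": 0, "twist": 0},
  {"dx": -2.1, "dy": 3.9, "dz": 0, "twist": 0},
  {"dx": -2.4, "dy": 4.8, "dz": 0, "twist": 0},
  {"dx": -2.7, "dy": 5.6, "dz": 0, "twist": 0},
  {"dx": -2.9, "dy": 6.5, "dz": 0, "twist": 0},
  {"dx": -3.1, "dy": 7.4, "dz": 0, "twist": 0},
  {"dx": -3.2, "dy": 8.3, "dz": 0, "twist": 0},
  {"dx": -3.3, "dy": 9.2, "dz": 0, "twist": 0},
  {"dx": -3.3, "dy": 10, "dz": 0, "twist": 0},
])

```text
clock: 13.42
position: [0.6, -0.2068, 0.2225]
tool_rot: [0.286, 1.57, -1.26]
force: [-2.3, -0.6, 8.4]
grip_width: 0.0105
```

```bash
python3 arc.py .035 1.75; python3 - <<'E'
from h import *
crop('side',220,130,420,360,2.5,'s6')
E
```

```text
theta 1.433 err mm 4.7 F [-2.3 -0.6  8.4] w 0.0105 t 13.4167
1.468 [ 0.5  0.7 -0. ]
1.503 [ 0.5  1.4 -0. ]
1.538 [ 0.5  2.1 -0. ]
1.573 [ 0.6  2.8 -0. ]
1.608 [ 0.6  3.5 -0. ]
1.643 [ 0.8  4.2 -0. ]
1.678 [ 0.9  4.9 -0. ]
1.713 [ 1.   5.6 -0. ]
1.748 [ 1.2  6.3 -0. ]
1.75 [ 1.2  6.3 -0. ]
1.75 [ 1.2  6.3 -0. ]
1.75 [ 1.2  6.3 -0. ]
```

View pics/s6.png

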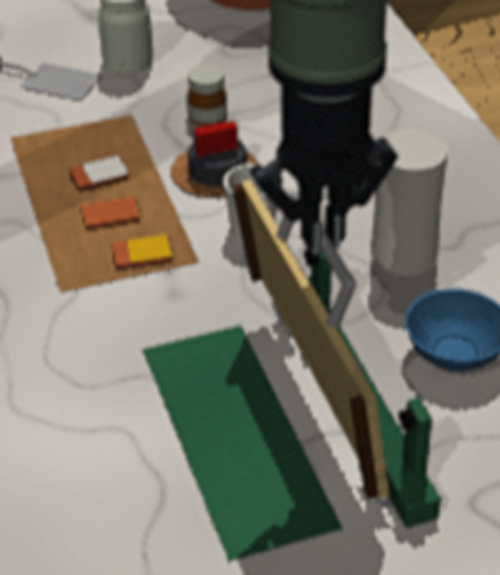

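The cover is close to upright with the bar still held. I'm taking it slowly over onto the stop.

Request:
arm_command([
  {"dx": 0, "dy": 0.5, "dz": 0, "twist": 0},
  {"dx": 0, "dy": 1.1, "dz": 0, "twist": 0},
  {"dx": 0, "dy": 1.7, "dz": 0, "twist": 0},
  {"dx": 0, "dy": 2.3, "dz": 0, "twist": 0},
  {"dx": 0.1, "dy": 2.9, "dz": 0, "twist": 0},
  {"dx": 0.2, "dy": 3.5, "dz": 0, "twist": 0},
  {"dx": 0.3, "dy": 4.1, "dz": 0, "twist": 0},
  {"dx": 0.4, "dy": 4.6, "dz": 0, "twist": 0},
  {"dx": 0.5, "dy": 5.1, "dz": 0, "twist": 0},
  {"dx": 0.6, "dy": 5.6, "dz": 0, "twist": 0},
  {"dx": 0.7, "dy": 6, "dz": 0, "twist": 0},
  {"dx": 0.7, "dy": 6, "dz": 0, "twist": 0},
])

```text
clock: 14.47
position: [0.6621, -0.2053, 0.2152]
tool_rot: [0.613, 1.568, -0.931]
force: [0.7, -3.3, 0.9]
grip_width: 0.0109
```

```bash
python3 arc.py .01 1.75; python3 - <<'E'
from h import *
crop('side',220,130,420,360,2.5,'s7')
E
```

```text
theta 1.739 err mm 4.6 F [ 0.7 -3.3  0.9] w 0.0109 t 14.4667
1.749 [ 0.5  0.1 -0. ]
1.75 [ 0.5  0.1 -0. ]
1.75 [ 0.5  0.1 -0. ]
1.75 [ 0.5  0.1 -0. ]
1.75 [ 0.5  0.1 -0. ]
1.75 [ 0.5  0.1 -0. ]
1.75 [ 0.5  0.1 -0. ]
1.75 [ 0.5  0.1 -0. ]
1.75 [ 0.5  0.1 -0. ]
1.75 [ 0.5  0.1 -0. ]
1.75 [ 0.5  0.1 -0. ]
1.75 [ 0.5  0.1 -0. ]
```

View pics/s7.png

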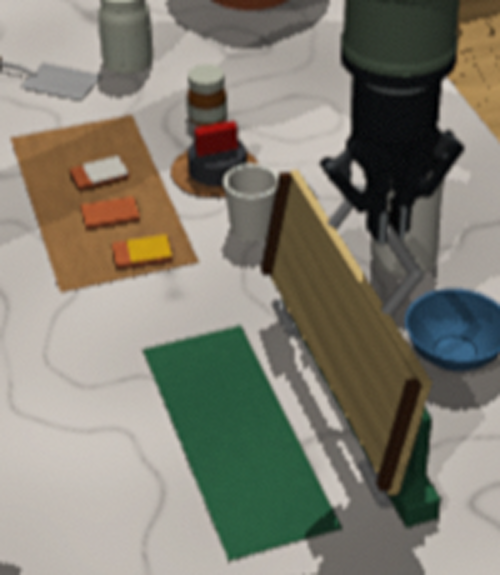

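Request:
arm_command([
  {"dx": 0.05, "dy": 0.2, "dz": 0, "twist": 0},
  {"dx": 0.1, "dy": 0.4, "dz": 0, "twist": 0},
  {"dx": 0.1, "dy": 0.5, "dz": 0, "twist": 0},
  {"dx": 0.1, "dy": 0.5, "dz": 0, "twist": 0},
])

```text
clock: 14.85
position: [0.6633, -0.2053, 0.2148]
tool_rot: [-1.599, 1.565, 3.138]
force: [-29.8, 4.9, 22.3]
grip_width: 0.0111
```

Request:
arm_command([
  {"dx": 0, "dy": 0, "dz": 0, "twist": 0},
  {"dx": 0, "dy": 0, "dz": 0, "twist": 0},
  {"dx": 0, "dy": 0, "dz": 0, "twist": 0},
  {"dx": 0, "dy": 0, "dz": 0, "twist": 0},
  {"dx": -0.5, "dy": 0, "dz": 0, "twist": 0},
  {"dx": -1.5, "dy": 0, "dz": 0, "twist": 0},
  {"dx": -3, "dy": 0, "dz": 0, "twist": 0},
  {"dx": -5, "dy": 0, "dz": 0, "twist": 0},
  {"dx": -7, "dy": 0, "dz": 0, "twist": 0},
  {"dx": -9, "dy": 0, "dz": 0, "twist": 0},
], grip=0.2)

```text
clock: 15.68
position: [0.6639, -0.2054, 0.3068]
tool_rot: [-1.551, 1.566, -3.098]
force: [0.0, 0.2, 0.1]
grip_width: 0.0342
```

```bash
python3 g.py .493 .086 .15 1.5; python3 - <<'E'
from h import *
crop('side',220,130,420,360,2.5,'s8');crop('top',190,200,450,320,3,'t8')
E
```

```text
pos [ 0.6639 -0.2054  0.3068] xaxis [-0.005 -0.    -1.   ] jaw 0.024 q7 0.52 F [0.  0.2 0.1] w 0.0342 t 15.68
dx 15.75 dy -16.30 dz -29.55 twist -1.476
```

View pics/s8.png

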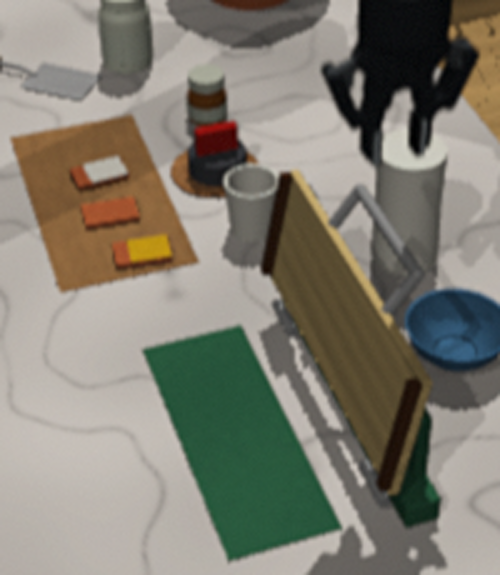

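View pics/t8.png

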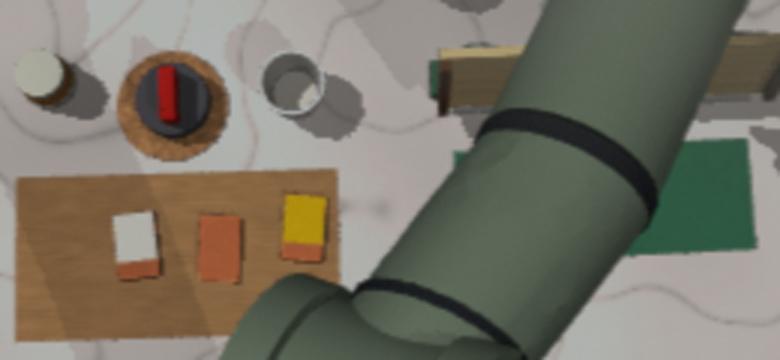

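Request:
arm_command([
  {"dx": 0, "dy": -1.5, "dz": -2.5, "twist": -0.1},
  {"dx": 0, "dy": -3.3, "dz": -6, "twist": -0.22},
  {"dx": 0, "dy": -5, "dz": -9, "twist": -0.34},
  {"dx": 0, "dy": -6.6, "dz": -12, "twist": -0.46},
  {"dx": 1, "dy": -8.2, "dz": -15, "twist": -0.58},
  {"dx": 3, "dy": -10, "dz": -18, "twist": -0.7},
  {"dx": 5, "dy": -11.5, "dz": -21, "twist": -0.82},
  {"dx": 7, "dy": -13, "dz": -24, "twist": -0.94},
  {"dx": 9, "dy": -14.5, "dz": -26.5, "twist": -1.06},
  {"dx": 11, "dy": -16, "dz": -29, "twist": -1.18},
  {"dx": 13, "dy": -16.3, "dz": -29.5, "twist": -1.3},
  {"dx": 14.5, "dy": -16.3, "dz": -29.5, "twist": -1.42},
], grip=-0.5)

```text
clock: 16.78
position: [0.4934, 0.0871, 0.1629]
tool_rot: [-2.383, 1.57, -2.5]
force: [0.0, 0.0, -0.2]
grip_width: 0.0642
```

```bash
python3 - <<'E'
from fit import *
im=crop('top',190,200,310,320,5,'t9'); crop('top',325,200,455,315,6,'t9b',im)
L=np.array([[55,145,0],[55,-145,0],[-55,-145,0],[-55,145,0]])/1000.
S=cr([[240,327],[340,525],[232,560],[145,350]],2.5,220,130)
p,r=fitrigid(L,[('side',i,S[i]) for i in range(4)],[.51,-.2,0]);print(p.round(4),r.round(1).tolist())
E
python3 g.py .493 .086 .06 1.495
```

```text
[ 0.5132 -0.2057  0.0237] [[0.5, -1.1], [1.6, 0.9], [-0.9, 0.1], [-1.2, -0.6]]
pos [0.4931 0.0856 0.1609] xaxis [-0.003 -0.002 -1.   ] jaw 1.462 q7 1.3 F [-1.3 -1.3 -3.7] w 0.0641 t 16.83
dx 10.09 dy 0.06 dz 0.02 twist -0.033
```

View pics/t9.png

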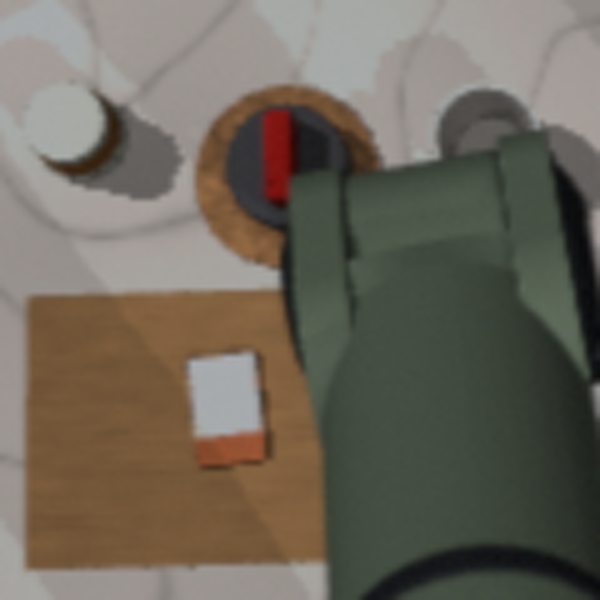

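View pics/t9b.png

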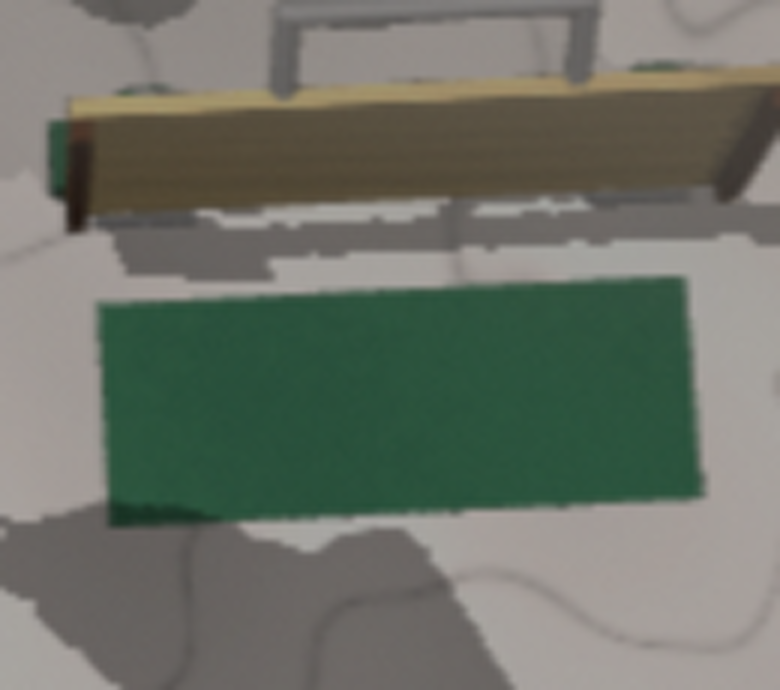

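The top view shows the whole mat, with corners at crop (98,303), (685,277), (703,495) and (110,525). The cover is leaning back.

```bash
python3 - <<'E'
from fit import *
L=np.array([[55,145,0],[55,-145,0],[-55,-145,0],[-55,145,0]])/1000.
S=cr([[98,303],[685,277],[703,495],[110,525]],6,325,200)
p,r=fitrigid(L,[('top',i,S[i]) for i in range(4)],[.51,-.2,0]);print(p.round(4),r.round(1).tolist())
crop('side',220,130,420,360,2.5,'s9')
E
```

```text
[ 0.513  -0.208   0.0195] [[-0.1, -0.2], [0.2, -0.5], [0.1, 0.4], [-0.1, 0.2]]
```

View pics/s9.png

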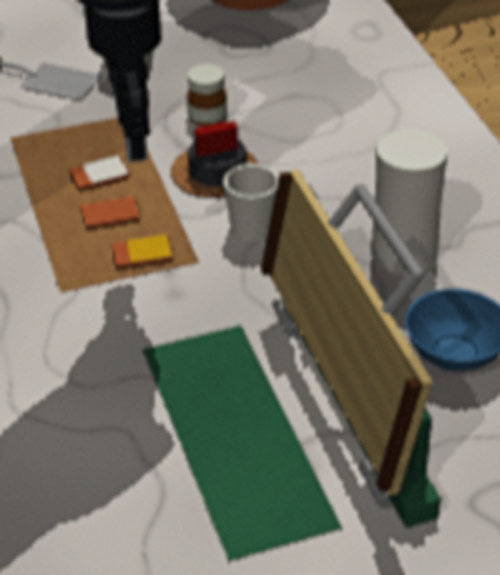

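Request:
arm_command([
  {"dx": 3, "dy": 0, "dz": 0, "twist": -0.03},
  {"dx": 6, "dy": 0, "dz": 0, "twist": -0.03},
  {"dx": 9, "dy": 0, "dz": 0, "twist": -0.03},
  {"dx": 11.5, "dy": 0, "dz": 0, "twist": -0.03},
  {"dx": 13, "dy": 0, "dz": 0, "twist": -0.03},
  {"dx": 14, "dy": 0, "dz": 0, "twist": -0.03},
  {"dx": 14.6, "dy": 0, "dz": 0, "twist": -0.03},
  {"dx": 14.8, "dy": 0, "dz": 0, "twist": -0.03},
  {"dx": 14.8, "dy": 0, "dz": 0, "twist": -0.03},
  {"dx": 14.8, "dy": 0, "dz": 0, "twist": -0.03},
], grip=-0.2)

```text
clock: 17.72
position: [0.494, 0.0845, 0.0154]
tool_rot: [-2.133, 1.569, -2.227]
force: [-0.7, 0.1, -0.0]
grip_width: 0.0516
```

```bash
python3 g.py .493 .086 .01 1.495; python3 - <<'E'
from h import *
crop('side',220,170,320,270,6,'s10')
E
```

```text
pos [0.494  0.0845 0.0154] xaxis [-0.001 -0.002 -1.   ] jaw 1.477 q7 1.37 F [-0.7  0.1 -0. ] w 0.0516 t 17.72
dx 0.54 dy 0.14 dz -0.11 twist -0.018
```

View pics/s10.png

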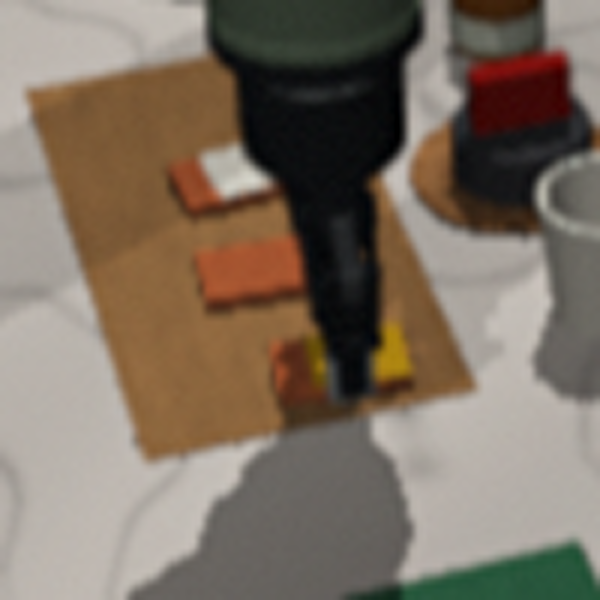

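The right finger stands just outside the yellow tile, at about (350,385) in the crop. I'll lower a little more and close.

Request:
arm_command([
  {"dx": 0.2, "dy": 0.1, "dz": 0, "twist": -0.02},
  {"dx": 0.4, "dy": 0.1, "dz": 0, "twist": -0.02},
  {"dx": 0.5, "dy": 0.1, "dz": 0, "twist": -0.02},
  {"dx": 0.5, "dy": 0.1, "dz": 0, "twist": -0.02},
])

```text
clock: 18.1
position: [0.494, 0.0856, 0.0103]
tool_rot: [-2.195, 1.569, -2.269]
force: [-0.9, 0.0, -0.1]
grip_width: 0.0511
```

Request:
arm_command([
  {"dx": 0, "dy": 0, "dz": 0, "twist": 0},
  {"dx": 0, "dy": 0, "dz": 0, "twist": 0},
  {"dx": 0, "dy": 0, "dz": 0, "twist": 0},
  {"dx": 0, "dy": 0, "dz": 0, "twist": 0},
  {"dx": 0, "dy": 0, "dz": 0, "twist": 0},
], grip=0.3, squeeze=25)

```text
clock: 18.52
position: [0.4939, 0.0855, 0.0105]
tool_rot: [-2.224, 1.569, -2.298]
force: [-0.8, -0.0, 5.8]
grip_width: 0.0388
```

```bash
python3 g.py .513 -.287 .012 1.59; python3 - <<'E'
from h import *
crop('side',220,170,320,270,6,'s11')
E
```

```text
pos [0.4939 0.0855 0.0105] xaxis [-0.001 -0.002 -1.   ] jaw 1.497 q7 1.38 F [-0.8 -0.   5.8] w 0.0388 t 18.52
dx -0.10 dy -37.01 dz 4.65 twist -0.093
```

View pics/s11.png

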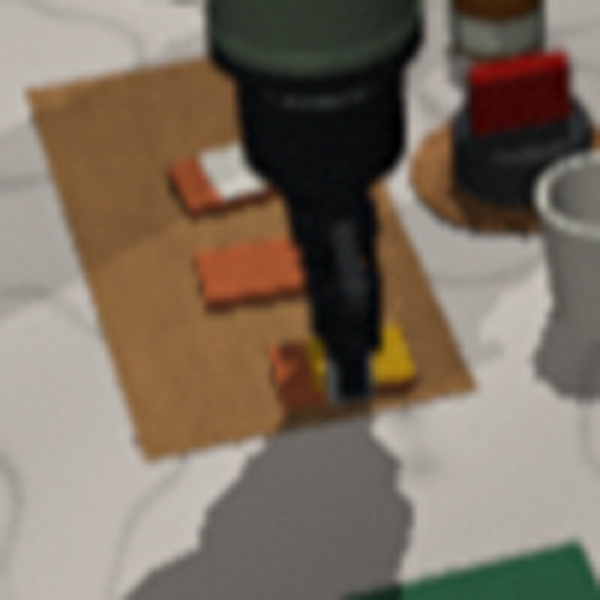

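Yellow is gripped at 38.8 mm. I'm sliding it toward the far end of the mat.

Request:
arm_command([
  {"dx": 0, "dy": -0.8, "dz": 0.1, "twist": 0},
  {"dx": 0, "dy": -2.2, "dz": 0.3, "twist": 0},
  {"dx": 0, "dy": -4, "dz": 0.5, "twist": 0},
  {"dx": 0, "dy": -6, "dz": 0.8, "twist": -0.01},
  {"dx": 0, "dy": -8, "dz": 1, "twist": -0.02},
  {"dx": 0, "dy": -10, "dz": 1.3, "twist": -0.03},
  {"dx": 0, "dy": -12, "dz": 1.5, "twist": -0.04},
  {"dx": 0, "dy": -14, "dz": 1.8, "twist": -0.05},
  {"dx": 0, "dy": -16, "dz": 2, "twist": -0.05},
  {"dx": 0, "dy": -18, "dz": 2.3, "twist": -0.05},
  {"dx": 0, "dy": -19.5, "dz": 2.5, "twist": -0.05},
  {"dx": 0, "dy": -20, "dz": 2.5, "twist": -0.05},
])

```text
clock: 19.57
position: [0.5039, -0.1189, 0.0108]
tool_rot: [-1.992, 1.568, -2.019]
force: [-0.7, -0.4, 0.2]
grip_width: 0.039
```

```bash
python3 g.py .515 -.287 .0105 1.59; python3 - <<'E'
from h import *
crop('side',220,170,370,320,4,'s12')
E
```

```text
pos [ 0.5039 -0.1189  0.0108] xaxis [-0.001 -0.003 -1.   ] jaw 1.544 q7 1.73 F [-0.7 -0.4  0.2] w 0.039 t 19.57
dx 0.07 dy -16.78 dz 1.57 twist -0.046
```

View pics/s12.png

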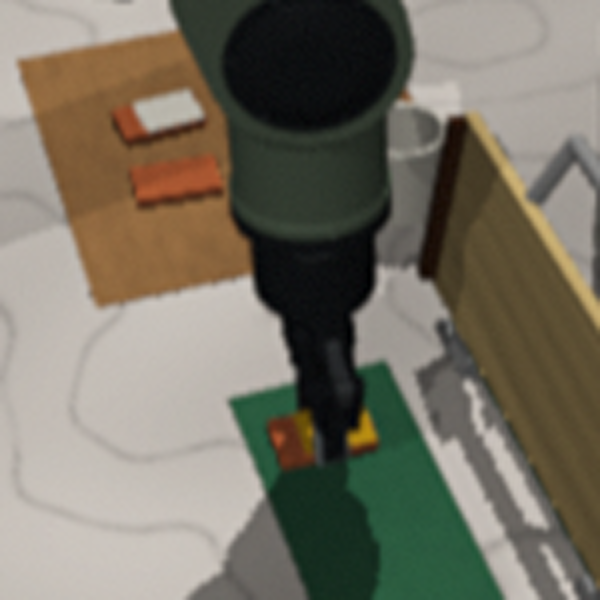

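Request:
arm_command([
  {"dx": 0, "dy": -1, "dz": 0.1, "twist": 0},
  {"dx": 0, "dy": -2.5, "dz": 0.2, "twist": 0},
  {"dx": 0, "dy": -4.5, "dz": 0.4, "twist": -0.01},
  {"dx": 0, "dy": -6.5, "dz": 0.6, "twist": -0.02},
  {"dx": 0, "dy": -8.5, "dz": 0.8, "twist": -0.03},
  {"dx": 0, "dy": -10.5, "dz": 1, "twist": -0.04},
  {"dx": 0, "dy": -12.5, "dz": 1.2, "twist": -0.05},
  {"dx": 0, "dy": -14, "dz": 1.4, "twist": -0.05},
  {"dx": 0, "dy": -15.5, "dz": 1.5, "twist": -0.05},
  {"dx": 0, "dy": -16.5, "dz": 1.6, "twist": -0.05},
  {"dx": 0, "dy": -16.8, "dz": 1.6, "twist": -0.05},
  {"dx": 0, "dy": -16.8, "dz": 1.6, "twist": -0.05},
])

```text
clock: 20.62
position: [0.5151, -0.287, 0.0111]
tool_rot: [-2.177, 1.568, -2.154]
force: [0.8, -0.4, -0.7]
grip_width: 0.0389
```

```bash
python3 g.py .515 -.287 .0105 1.59; python3 - <<'E'
from h import *
crop('side',220,170,370,320,4,'s13')
E
```

```text
pos [ 0.5151 -0.287   0.0111] xaxis [-0.002 -0.003 -1.   ] jaw 1.594 q7 2.01 F [ 0.8 -0.4 -0.7] w 0.0389 t 20.62
dx 0.06 dy -0.00 dz -0.01 twist 0.004
```

View pics/s13.png

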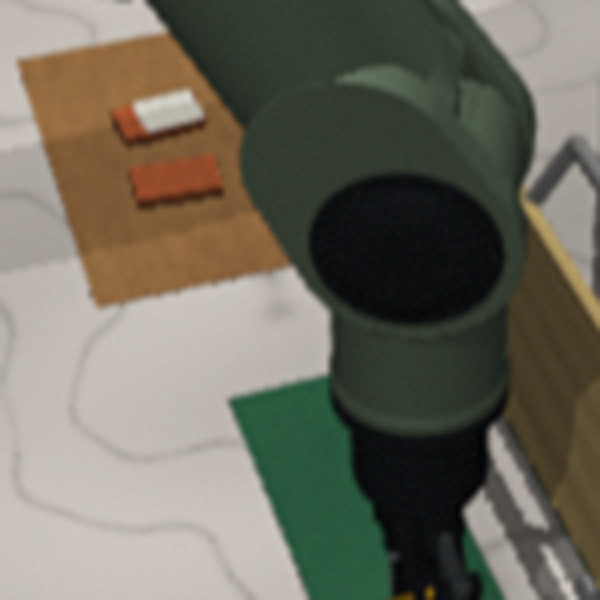

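The move ended on target. Releasing yellow and rising.

Request:
arm_command([
  {"dx": 0, "dy": 0, "dz": 0, "twist": 0},
  {"dx": 0, "dy": 0, "dz": 0, "twist": 0},
  {"dx": 0, "dy": 0, "dz": 0, "twist": 0},
  {"dx": 0, "dy": 0, "dz": 0, "twist": 0},
  {"dx": -1, "dy": 0, "dz": 0, "twist": 0},
  {"dx": -3, "dy": 0, "dz": 0, "twist": 0},
  {"dx": -6, "dy": 0, "dz": 0, "twist": 0},
  {"dx": -9, "dy": 0, "dz": 0, "twist": 0},
  {"dx": -11, "dy": 0, "dz": 0, "twist": 0},
  {"dx": -12, "dy": 0, "dz": 0, "twist": 0},
  {"dx": -12, "dy": 0, "dz": 0, "twist": 0},
], grip=-0.2)

```text
clock: 21.58
position: [0.5163, -0.2863, 0.1337]
tool_rot: [-1.155, 1.567, -1.131]
force: [-0.1, 0.3, -0.2]
grip_width: 0.0513
```

```bash
python3 - <<'E'
from h import *
im=crop('top',190,200,450,320,3,'t14'); crop('top',190,230,310,320,6,'t14b',im); crop('side',220,150,400,350,3,'s14')
E
python3 g.py .475 .1685 .12 1.535
```

```text
pos [ 0.5152 -0.2857  0.1309] xaxis [-0.002 -0.002 -1.   ] jaw 1.594 q7 2.01 F [-0.2 -0.  -1. ] w 0.0514 t 21.68
dx 1.00 dy 45.50 dz -2.95 twist 0.059
```

View pics/t14.png

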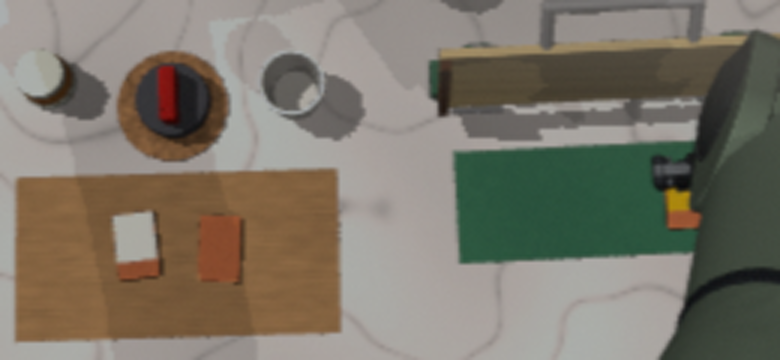

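View pics/t14b.png

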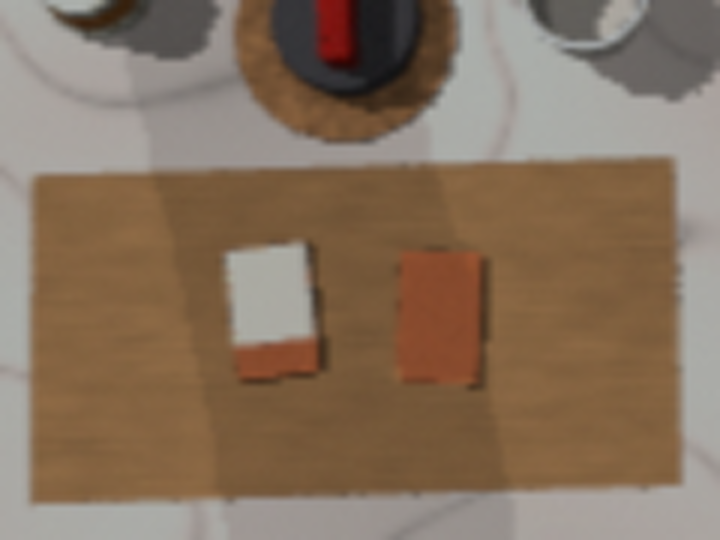

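View pics/s14.png

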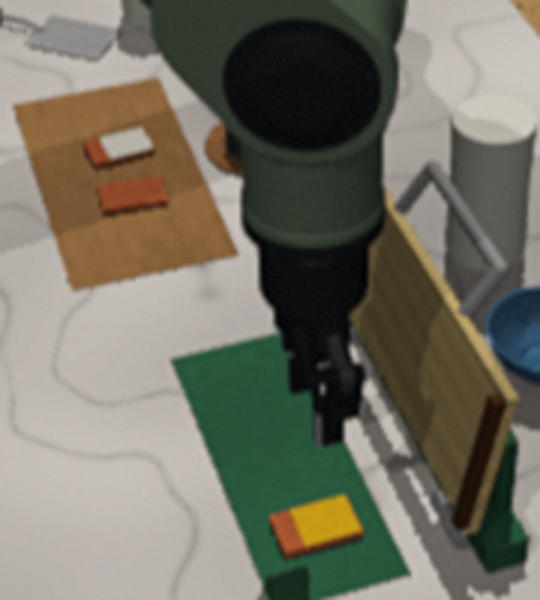

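Yellow lies squarely on the mat at crop (316,525), and the bare and white tiles haven't moved. Going to bare.

Request:
arm_command([
  {"dx": 0, "dy": 3, "dz": -0.2, "twist": 0},
  {"dx": 0, "dy": 7, "dz": -0.5, "twist": 0},
  {"dx": 0, "dy": 11, "dz": -0.7, "twist": 0},
  {"dx": 0, "dy": 15, "dz": -1, "twist": 0},
  {"dx": 0, "dy": 19, "dz": -1.3, "twist": 0.06},
  {"dx": 0, "dy": 23, "dz": -1.5, "twist": 0.06},
  {"dx": 0, "dy": 27, "dz": -1.8, "twist": 0.06},
  {"dx": 0, "dy": 31, "dz": -2, "twist": 0.06},
  {"dx": 0, "dy": 35, "dz": -2.3, "twist": 0.06},
  {"dx": 0.5, "dy": 39, "dz": -2.5, "twist": 0.06},
  {"dx": 1, "dy": 42.5, "dz": -2.8, "twist": 0.06},
  {"dx": 1, "dy": 45, "dz": -3, "twist": 0.06},
])

```text
clock: 22.68
position: [0.4728, 0.1666, 0.1181]
tool_rot: [-2.598, 1.566, -2.632]
force: [0.4, 0.0, 0.0]
grip_width: 0.0509
```

```bash
python3 g.py .4756 .1685 .0155 1.535
```

```text
pos [0.4728 0.1666 0.1181] xaxis [-0.005 -0.003 -1.   ] jaw 1.537 q7 1.1 F [0.4 0.  0. ] w 0.0509 t 22.68
dx 10.26 dy 0.23 dz 0.32 twist 0.002
```

Request:
arm_command([
  {"dx": 1, "dy": 0.2, "dz": 0.3, "twist": 0},
  {"dx": 3, "dy": 0.2, "dz": 0.3, "twist": 0},
  {"dx": 5, "dy": 0.2, "dz": 0.3, "twist": 0},
  {"dx": 7, "dy": 0.2, "dz": 0.3, "twist": 0},
  {"dx": 8.5, "dy": 0.2, "dz": 0.3, "twist": 0},
  {"dx": 9.5, "dy": 0.2, "dz": 0.3, "twist": 0},
  {"dx": 10, "dy": 0.2, "dz": 0.3, "twist": 0},
  {"dx": 10.2, "dy": 0.2, "dz": 0.3, "twist": 0},
  {"dx": 10.2, "dy": 0.2, "dz": 0.3, "twist": 0},
])

```text
clock: 23.43
position: [0.4753, 0.168, 0.0159]
tool_rot: [-2.595, 1.565, -2.628]
force: [-0.9, 0.1, -0.1]
grip_width: 0.0511
```

```bash
python3 g.py .4756 .1685 .0105 1.535; python3 - <<'E'
from h import *
crop('side',220,150,320,250,6,'s15')
E
```

```text
pos [0.4753 0.168  0.0159] xaxis [-0.005 -0.003 -1.   ] jaw 1.537 q7 1.1 F [-0.9  0.1 -0.1] w 0.0511 t 23.43
dx 0.54 dy 0.05 dz 0.03 twist 0.002
```

View pics/s15.png

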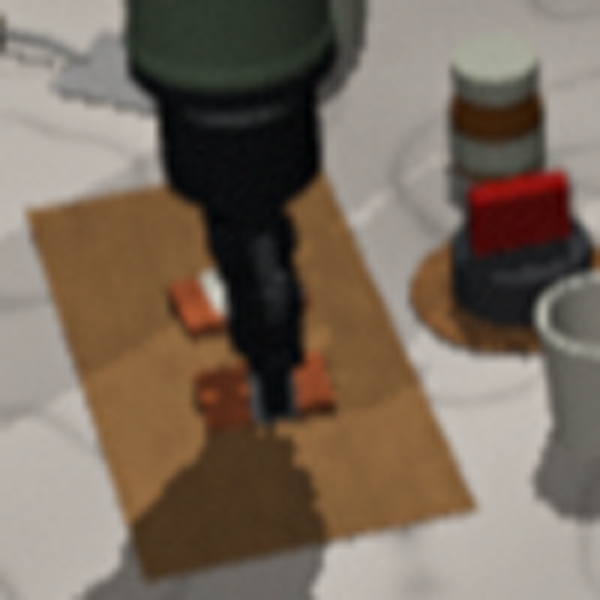

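The finger is in front of the bare tile's near side, at about (272,410). Lowering and closing.

Request:
arm_command([
  {"dx": 0.2, "dy": 0, "dz": 0, "twist": 0},
  {"dx": 0.4, "dy": 0, "dz": 0, "twist": 0},
  {"dx": 0.5, "dy": 0, "dz": 0, "twist": 0},
  {"dx": 0.5, "dy": 0, "dz": 0, "twist": 0},
])

```text
clock: 23.82
position: [0.4756, 0.1682, 0.0115]
tool_rot: [-2.584, 1.566, -2.618]
force: [-0.4, -0.4, 0.8]
grip_width: 0.0513
```

Request:
arm_command([
  {"dx": 0, "dy": 0, "dz": 0, "twist": 0},
  {"dx": 0, "dy": 0, "dz": 0, "twist": 0},
  {"dx": 0, "dy": 0, "dz": 0, "twist": 0},
  {"dx": 0, "dy": 0, "dz": 0, "twist": 0},
  {"dx": 0, "dy": 0, "dz": 0, "twist": 0},
], grip=0.3)

```text
clock: 24.23
position: [0.4756, 0.1682, 0.0117]
tool_rot: [-2.583, 1.566, -2.616]
force: [-1.6, -0.5, 4.7]
grip_width: 0.0388
```

```bash
python3 g.py .513 -.207 .0105 1.59
```

```text
pos [0.4756 0.1682 0.0117] xaxis [-0.004 -0.002 -1.   ] jaw 1.537 q7 1.1 F [-1.6 -0.5  4.7] w 0.0388 t 24.23
dx 0.19 dy -37.37 dz 5.00 twist -0.053
```

Request:
arm_command([
  {"dx": 0, "dy": -0.8, "dz": 0.1, "twist": 0},
  {"dx": 0, "dy": -2.2, "dz": 0.3, "twist": 0},
  {"dx": 0, "dy": -4, "dz": 0.5, "twist": 0},
  {"dx": 0, "dy": -6, "dz": 0.8, "twist": -0.01},
  {"dx": 0, "dy": -8, "dz": 1, "twist": -0.02},
  {"dx": 0, "dy": -10, "dz": 1.3, "twist": -0.03},
  {"dx": 0, "dy": -12, "dz": 1.5, "twist": -0.03},
  {"dx": 0, "dy": -14, "dz": 1.8, "twist": -0.03},
  {"dx": 0, "dy": -16, "dz": 2.1, "twist": -0.03},
  {"dx": 0, "dy": -18, "dz": 2.4, "twist": -0.03},
  {"dx": 0, "dy": -19.5, "dz": 2.6, "twist": -0.03},
  {"dx": 0, "dy": -20, "dz": 2.7, "twist": -0.03},
])

```text
clock: 25.23
position: [0.4957, -0.0357, 0.0122]
tool_rot: [-2.431, 1.566, -2.438]
force: [-0.7, -0.7, -0.8]
grip_width: 0.039
```

```bash
python3 g.py .513 -.207 .0105 1.59
```

```text
pos [ 0.4957 -0.0357  0.0122] xaxis [-0.004 -0.003 -1.   ] jaw 1.564 q7 1.44 F [-0.7 -0.7 -0.8] w 0.039 t 25.23
dx 0.22 dy -17.11 dz 1.85 twist -0.026
```

Request:
arm_command([
  {"dx": 0, "dy": -1, "dz": 0.1, "twist": 0},
  {"dx": 0, "dy": -2.5, "dz": 0.3, "twist": 0},
  {"dx": 0, "dy": -4.5, "dz": 0.5, "twist": -0.01},
  {"dx": 0, "dy": -6.5, "dz": 0.7, "twist": -0.02},
  {"dx": 0, "dy": -8.5, "dz": 0.9, "twist": -0.03},
  {"dx": 0.1, "dy": -10.5, "dz": 1.1, "twist": -0.03},
  {"dx": 0.1, "dy": -12.5, "dz": 1.4, "twist": -0.03},
  {"dx": 0.1, "dy": -14, "dz": 1.5, "twist": -0.03},
  {"dx": 0.1, "dy": -15.5, "dz": 1.7, "twist": -0.03},
  {"dx": 0.1, "dy": -16.7, "dz": 1.8, "twist": -0.03},
  {"dx": 0.1, "dy": -17.1, "dz": 1.9, "twist": -0.03},
  {"dx": 0.1, "dy": -17.1, "dz": 1.9, "twist": -0.03},
])

```text
clock: 26.23
position: [0.5135, -0.2079, 0.0118]
tool_rot: [-2.354, 1.565, -2.332]
force: [-0.9, -2.8, 4.8]
grip_width: 0.039
```

Request:
arm_command([
  {"dx": 0, "dy": 0, "dz": 0, "twist": 0},
  {"dx": 0, "dy": 0, "dz": 0, "twist": 0},
  {"dx": 0, "dy": 0, "dz": 0, "twist": 0},
  {"dx": 0, "dy": 0, "dz": 0, "twist": 0},
  {"dx": -1, "dy": 0, "dz": 0, "twist": 0},
  {"dx": -3, "dy": 0, "dz": 0, "twist": 0},
  {"dx": -6, "dy": 0, "dz": 0, "twist": 0},
  {"dx": -9, "dy": 0, "dz": 0, "twist": 0},
  {"dx": -11, "dy": 0, "dz": 0, "twist": 0},
  {"dx": -12, "dy": 0, "dz": 0, "twist": 0},
  {"dx": -12, "dy": 0, "dz": 0, "twist": 0},
], grip=-0.2)

```text
clock: 27.15
position: [0.515, -0.2077, 0.1344]
tool_rot: [-1.621, 1.566, -1.599]
force: [-0.4, -0.8, -0.2]
grip_width: 0.0514
```

```bash
python3 - <<'E'
from h import *
im=crop('top',190,200,450,320,3,'t16'); crop('top',190,230,310,320,6,'t16b',im); crop('side',220,150,400,350,3,'s16')
E
python3 g.py .481 .249 .12 1.668
```

```text
pos [ 0.5138 -0.2073  0.1317] xaxis [-0.004 -0.004 -1.   ] jaw 1.593 q7 1.77 F [-1.2 -0.3 -1.3] w 0.0514 t 27.25
dx 1.00 dy 45.69 dz -2.27 twist -0.075
```

View pics/t16b.png

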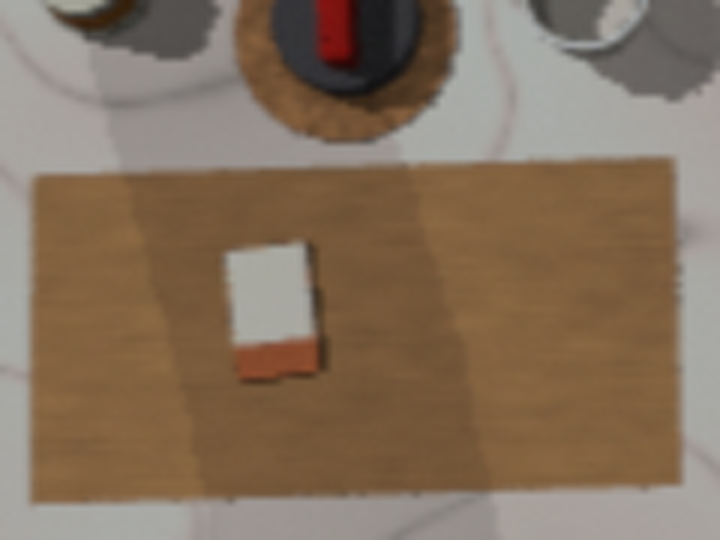

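View pics/s16.png

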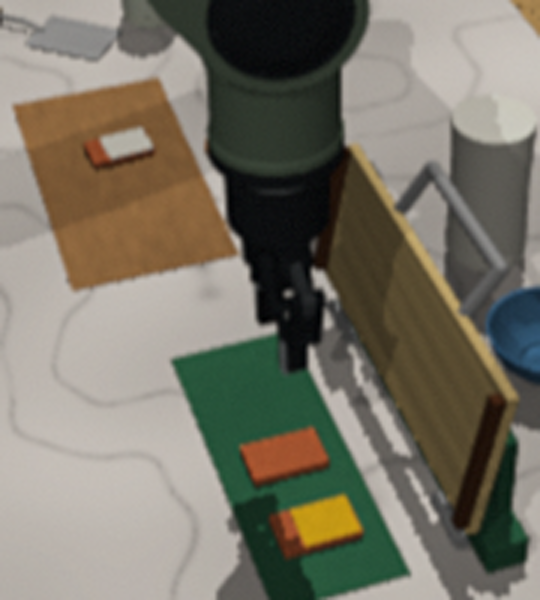

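Bare and yellow lie side by side on the mat. White is still at its first position, (272,312) in the board crop. Fetching white.

Request:
arm_command([
  {"dx": 0, "dy": 3, "dz": -0.2, "twist": 0},
  {"dx": 0, "dy": 7, "dz": -0.4, "twist": 0},
  {"dx": 0, "dy": 11, "dz": -0.6, "twist": 0},
  {"dx": 0, "dy": 15, "dz": -0.8, "twist": 0},
  {"dx": 0, "dy": 19, "dz": -1, "twist": -0.05},
  {"dx": 0, "dy": 23, "dz": -1.2, "twist": -0.08},
  {"dx": 0, "dy": 27, "dz": -1.4, "twist": -0.08},
  {"dx": 0, "dy": 31, "dz": -1.6, "twist": -0.08},
  {"dx": 0, "dy": 35, "dz": -1.8, "twist": -0.08},
  {"dx": 0.5, "dy": 39, "dz": -2, "twist": -0.08},
  {"dx": 1, "dy": 43, "dz": -2.2, "twist": -0.08},
  {"dx": 1, "dy": 45.5, "dz": -2.3, "twist": -0.08},
])

```text
clock: 28.25
position: [0.4787, 0.251, 0.1179]
tool_rot: [-2.693, 1.563, -2.588]
force: [-0.7, -0.1, -0.5]
grip_width: 0.0512
```

```bash
python3 g.py .481 .249 .0155 1.668
```

```text
pos [0.4787 0.251  0.1179] xaxis [-0.006 -0.004 -1.   ] jaw 1.676 q7 0.96 F [-0.7 -0.1 -0.5] w 0.0512 t 28.25
dx 10.24 dy -0.19 dz 0.28 twist 0.008
```

Request:
arm_command([
  {"dx": 1, "dy": -0.2, "dz": 0.3, "twist": 0.01},
  {"dx": 3, "dy": -0.2, "dz": 0.3, "twist": 0.01},
  {"dx": 5, "dy": -0.2, "dz": 0.3, "twist": 0.01},
  {"dx": 7, "dy": -0.2, "dz": 0.3, "twist": 0.01},
  {"dx": 8.5, "dy": -0.2, "dz": 0.3, "twist": 0.01},
  {"dx": 9.5, "dy": -0.2, "dz": 0.3, "twist": 0.01},
  {"dx": 10, "dy": -0.2, "dz": 0.3, "twist": 0.01},
  {"dx": 10.2, "dy": -0.2, "dz": 0.3, "twist": 0.01},
  {"dx": 10.2, "dy": -0.2, "dz": 0.3, "twist": 0.01},
])

```text
clock: 29.0
position: [0.4811, 0.2488, 0.0157]
tool_rot: [-2.68, 1.563, -2.585]
force: [-0.0, -0.7, 0.1]
grip_width: 0.0508
```

```bash
python3 g.py .481 .249 .0105 1.668; python3 - <<'E'
from h import *
crop('side',220,150,320,250,6,'s17')
E
```

```text
pos [0.4811 0.2488 0.0157] xaxis [-0.007 -0.004 -1.   ] jaw 1.666 q7 0.93 F [-0.  -0.7  0.1] w 0.0508 t 29.0
dx 0.52 dy 0.03 dz -0.01 twist -0.002
```

View pics/s17.png

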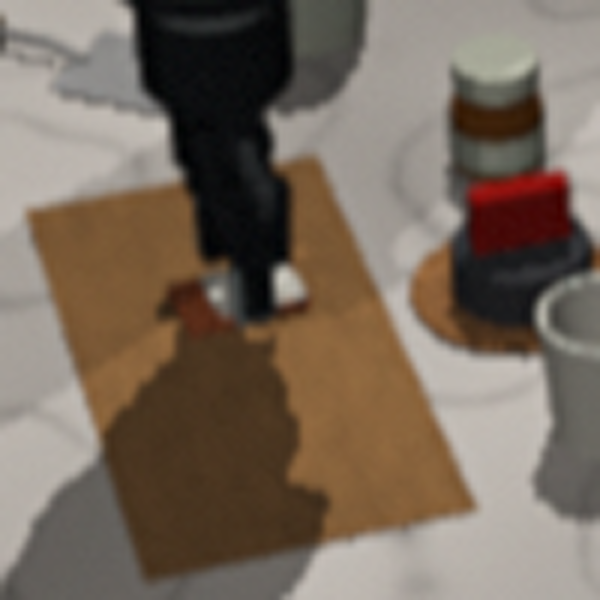

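The fingers straddle the white tile, with the near one at about (250,310). Lowering and closing.

Request:
arm_command([
  {"dx": 0.2, "dy": 0, "dz": 0, "twist": 0},
  {"dx": 0.4, "dy": 0, "dz": 0, "twist": 0},
  {"dx": 0.5, "dy": 0, "dz": 0, "twist": 0},
  {"dx": 0.5, "dy": 0, "dz": 0, "twist": 0},
])

```text
clock: 29.38
position: [0.4814, 0.2489, 0.0113]
tool_rot: [-2.676, 1.564, -2.581]
force: [-0.2, -0.7, 0.1]
grip_width: 0.0511
```

Request:
arm_command([
  {"dx": 0, "dy": 0, "dz": 0, "twist": 0},
  {"dx": 0, "dy": 0, "dz": 0, "twist": 0},
  {"dx": 0, "dy": 0, "dz": 0, "twist": 0},
  {"dx": 0, "dy": 0, "dz": 0, "twist": 0},
  {"dx": 0, "dy": 0, "dz": 0, "twist": 0},
], grip=0.3)

```text
clock: 29.8
position: [0.4815, 0.2489, 0.0116]
tool_rot: [-2.669, 1.564, -2.573]
force: [-1.8, -1.6, 6.1]
grip_width: 0.0391
```

```bash
python3 g.py .4968 .061 .0105 1.63;python3 g.py .511 -.127 .0105 1.59
```

```text
pos [0.4815 0.2489 0.0116] xaxis [-0.006 -0.004 -1.   ] jaw 1.666 q7 0.92 F [-1.8 -1.6  6.1] w 0.0391 t 29.8
dx 0.17 dy -18.85 dz -0.26 twist 0.036
pos [0.4815 0.2489 0.0116] xaxis [-0.006 -0.004 -1.   ] jaw 1.666 q7 0.92 F [-1.8 -1.6  6.1] w 0.0391 t 29.8
dx 0.23 dy -37.70 dz -0.63 twist 0.076
```

Request:
arm_command([
  {"dx": 0, "dy": -0.8, "dz": 0, "twist": 0},
  {"dx": 0, "dy": -2.2, "dz": 0, "twist": 0},
  {"dx": 0, "dy": -4, "dz": -0.1, "twist": 0},
  {"dx": 0, "dy": -6, "dz": -0.1, "twist": 0.01},
  {"dx": 0, "dy": -8, "dz": -0.1, "twist": 0.02},
  {"dx": 0, "dy": -10, "dz": -0.1, "twist": 0.03},
  {"dx": 0, "dy": -12, "dz": -0.2, "twist": 0.04},
  {"dx": 0, "dy": -14, "dz": -0.2, "twist": 0.04},
  {"dx": 0, "dy": -16, "dz": -0.3, "twist": 0.04},
  {"dx": 0.1, "dy": -18, "dz": -0.3, "twist": 0.04},
  {"dx": 0.1, "dy": -19.5, "dz": -0.3, "twist": 0.04},
  {"dx": 0.1, "dy": -20, "dz": -0.3, "twist": 0.04},
])

```text
clock: 30.8
position: [0.4977, 0.0461, 0.0115]
tool_rot: [-2.489, 1.564, -2.437]
force: [-0.7, 3.6, 7.0]
grip_width: 0.0391
```

```bash
python3 g.py .511 -.127 .0105 1.59
```

```text
pos [0.4977 0.0461 0.0115] xaxis [-0.005 -0.004 -1.   ] jaw 1.623 q7 1.19 F [-0.7  3.6  7. ] w 0.0391 t 30.8
dx 0.17 dy -17.36 dz 0.43 twist 0.033
```

Request:
arm_command([
  {"dx": 0, "dy": -1, "dz": 0, "twist": 0},
  {"dx": 0, "dy": -2.5, "dz": 0, "twist": 0},
  {"dx": 0, "dy": -4.5, "dz": 0.1, "twist": 0.01},
  {"dx": 0, "dy": -6.5, "dz": 0.1, "twist": 0.02},
  {"dx": 0, "dy": -8.5, "dz": 0.2, "twist": 0.03},
  {"dx": 0, "dy": -10.5, "dz": 0.2, "twist": 0.03},
  {"dx": 0, "dy": -12.5, "dz": 0.3, "twist": 0.03},
  {"dx": 0, "dy": -14.3, "dz": 0.3, "twist": 0.03},
  {"dx": 0, "dy": -15.8, "dz": 0.4, "twist": 0.03},
  {"dx": 0, "dy": -16.8, "dz": 0.4, "twist": 0.03},
  {"dx": 0, "dy": -17.3, "dz": 0.4, "twist": 0.03},
  {"dx": 0, "dy": -17.3, "dz": 0.4, "twist": 0.03},
])

```text
clock: 31.8
position: [0.5103, -0.1278, 0.0122]
tool_rot: [-2.435, 1.564, -2.414]
force: [-1.0, 0.4, -0.7]
grip_width: 0.0387
```

Request:
arm_command([
  {"dx": 0, "dy": 0, "dz": 0, "twist": 0},
  {"dx": 0, "dy": 0, "dz": 0, "twist": 0},
  {"dx": 0, "dy": 0, "dz": 0, "twist": 0},
  {"dx": 0, "dy": 0, "dz": 0, "twist": 0},
  {"dx": -1, "dy": 0, "dz": 0, "twist": 0},
  {"dx": -3, "dy": 0, "dz": 0, "twist": 0},
  {"dx": -6, "dy": 0, "dz": 0, "twist": 0},
  {"dx": -10, "dy": 0, "dz": 0, "twist": 0},
  {"dx": -14, "dy": 0, "dz": 0, "twist": 0},
  {"dx": -18, "dy": 0, "dz": 0, "twist": 0},
  {"dx": -22, "dy": 0, "dz": 0, "twist": 0},
  {"dx": -25, "dy": 0, "dz": 0, "twist": 0},
], grip=-0.2)

```text
clock: 32.8
position: [0.5116, -0.1262, 0.2664]
tool_rot: [-2.022, 1.565, -2.001]
force: [0.1, -0.7, -0.0]
grip_width: 0.0515
```

```bash
python3 - <<'E'
from h import *
im=crop('top',325,190,455,300,6,'t18'); crop('side',220,150,400,350,3,'s18')
E
python3 g.py .6635 -.2054 .30 0.025
```

```text
pos [ 0.5132 -0.1265  0.2678] xaxis [ 0.003 -0.006 -1.   ] jaw 1.591 q7 1.61 F [-0.5 -0.1 -0.8] w 0.0514 t 32.9
dx -3.13 dy -8.21 dz 14.87 twist 1.566
```

View pics/t18.png

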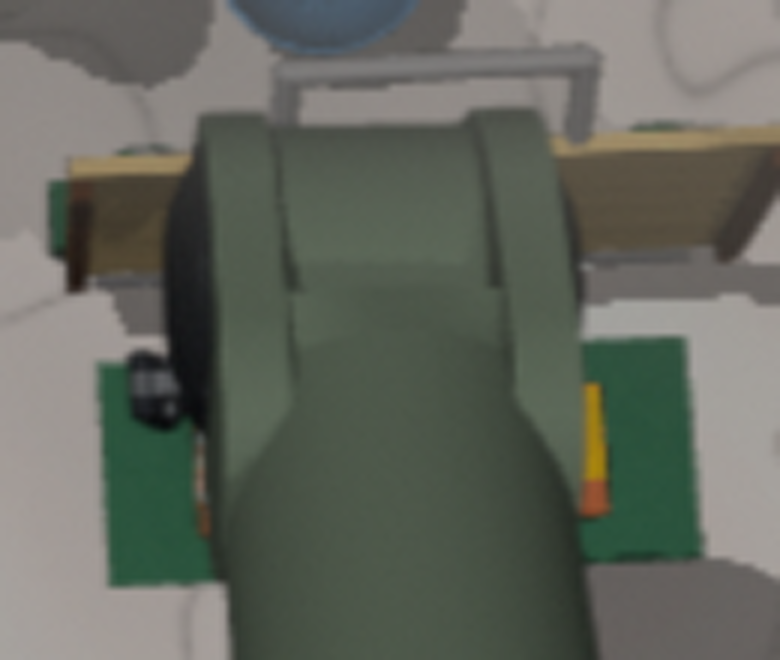

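View pics/s18.png

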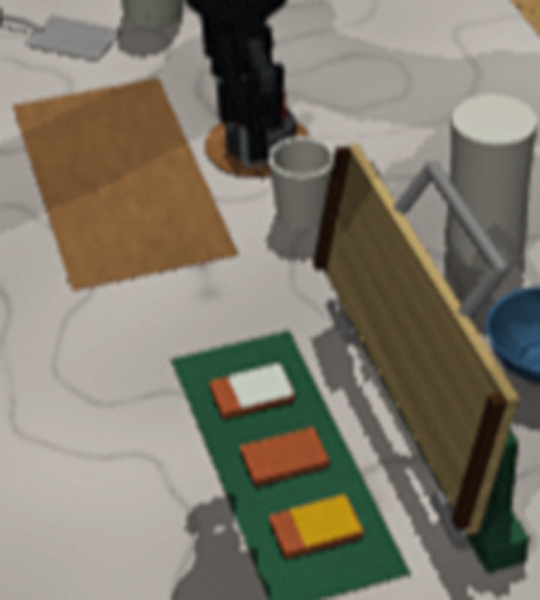

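All three tiles lie on the mat side by side, at (252,388), (285,455) and (317,525) in the side crop. Next I go above the bar.

Request:
arm_command([
  {"dx": -1, "dy": -0.5, "dz": 0, "twist": 0.12},
  {"dx": -2.5, "dy": -1, "dz": 0.5, "twist": 0.24},
  {"dx": -3.5, "dy": -2, "dz": 2, "twist": 0.36},
  {"dx": -3.5, "dy": -3, "dz": 4, "twist": 0.48},
  {"dx": -3.5, "dy": -4, "dz": 6, "twist": 0.6},
  {"dx": -3.5, "dy": -5, "dz": 8, "twist": 0.72},
  {"dx": -3.5, "dy": -6, "dz": 10, "twist": 0.84},
  {"dx": -3.5, "dy": -7, "dz": 12, "twist": 0.96},
  {"dx": -3.5, "dy": -8, "dz": 14, "twist": 1.08},
  {"dx": -3.5, "dy": -8.2, "dz": 14.8, "twist": 1.2},
  {"dx": -3.5, "dy": -8.2, "dz": 14.8, "twist": 1.32},
  {"dx": -3.5, "dy": -8.2, "dz": 14.8, "twist": 1.44},
], grip=0.2, squeeze=20)

```text
clock: 33.9
position: [0.6629, -0.2048, 0.3032]
tool_rot: [0.102, 1.565, -1.322]
force: [-0.0, 0.6, -0.1]
grip_width: 0.0344
```

```bash
python3 g.py .6635 -.2054 .25 0.025
```

```text
pos [ 0.6629 -0.2048  0.3032] xaxis [ 0.001 -0.006 -1.   ] jaw 0.146 q7 0.38 F [-0.   0.6 -0.1] w 0.0344 t 33.9
dx 5.32 dy 0.05 dz 0.04 twist 0.121
```

Request:
arm_command([
  {"dx": 0.5, "dy": 0, "dz": 0, "twist": 0.1},
  {"dx": 2, "dy": 0, "dz": 0, "twist": 0.12},
  {"dx": 3.5, "dy": 0, "dz": 0, "twist": 0.12},
  {"dx": 4.7, "dy": 0, "dz": 0, "twist": 0.12},
  {"dx": 5.2, "dy": 0, "dz": 0, "twist": 0.12},
  {"dx": 5.2, "dy": 0, "dz": 0, "twist": 0.12},
  {"dx": 5.2, "dy": 0, "dz": 0, "twist": 0.12},
])

```text
clock: 34.48
position: [0.663, -0.2051, 0.2516]
tool_rot: [0.246, 1.565, -1.299]
force: [-0.3, 0.3, 1.8]
grip_width: 0.0341
```

```bash
python3 g.py .6635 -.2054 .214 0.025; python3 - <<'E'
from h import *
crop('side',220,150,400,350,3,'s19'); crop('side',300,150,400,250,6,'s19b')
E
```

```text
pos [ 0.663  -0.2051  0.2516] xaxis [ 0.002 -0.006 -1.   ] jaw 0.026 q7 0.28 F [-0.3  0.3  1.8] w 0.0341 t 34.48
dx 3.76 dy 0.04 dz 0.01 twist 0.001
```

View pics/s19.png

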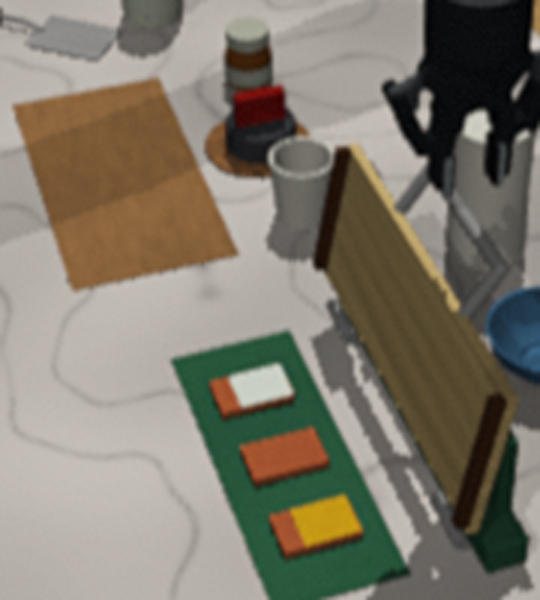

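View pics/s19b.png

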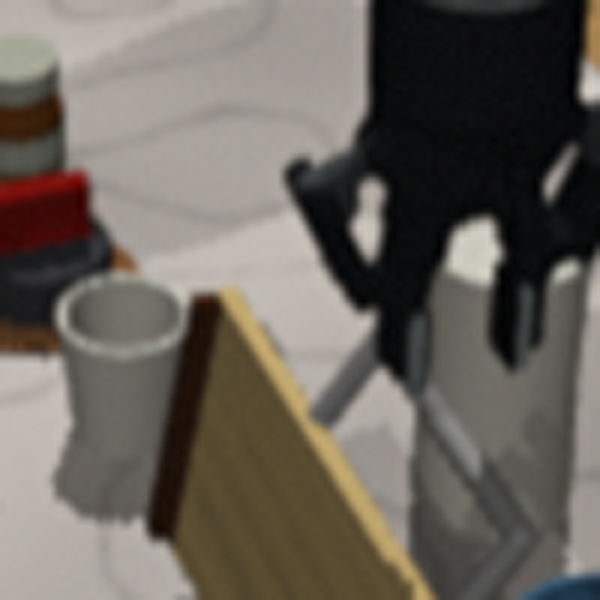

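The tiles haven't moved and the fingers are above the bar. Descending and gripping.

Request:
arm_command([
  {"dx": 0.5, "dy": 0, "dz": 0, "twist": 0},
  {"dx": 1.5, "dy": 0, "dz": 0, "twist": 0},
  {"dx": 2.5, "dy": 0, "dz": 0, "twist": 0},
  {"dx": 3.3, "dy": 0, "dz": 0, "twist": 0},
  {"dx": 3.7, "dy": 0, "dz": 0, "twist": 0},
  {"dx": 3.8, "dy": 0, "dz": 0, "twist": 0},
  {"dx": 3.8, "dy": 0, "dz": 0, "twist": 0},
])

```text
clock: 35.17
position: [0.6632, -0.2054, 0.2136]
tool_rot: [0.295, 1.565, -1.25]
force: [0.4, 0.5, 0.3]
grip_width: 0.0341
```

Request:
arm_command([
  {"dx": 0, "dy": 0, "dz": 0, "twist": 0},
  {"dx": 0, "dy": 0, "dz": 0, "twist": 0},
  {"dx": 0, "dy": 0, "dz": 0, "twist": 0},
  {"dx": 0, "dy": 0, "dz": 0, "twist": 0},
  {"dx": 0, "dy": 0, "dz": 0, "twist": 0},
  {"dx": 0, "dy": 0, "dz": 0, "twist": 0},
], grip=1)

```text
clock: 35.67
position: [0.663, -0.2055, 0.214]
tool_rot: [0.254, 1.565, -1.29]
force: [-5.2, 1.1, 5.2]
grip_width: 0.011
```

```bash
python3 arc.py -.035 0
```

```text
theta 1.744 err mm 3.7 F [-5.2  1.1  5.2] w 0.011 t 35.6667
1.709 [ 0.2 -0.8 -0.1]
1.674 [ 0.  -1.5 -0.1]
1.639 [-0.1 -2.2 -0.1]
1.604 [-0.2 -2.9 -0.1]
1.569 [-0.3 -3.6 -0.1]
1.534 [-0.4 -4.3 -0.1]
1.499 [-0.4 -5.  -0.1]
1.464 [-0.4 -5.7 -0.1]
1.429 [-0.4 -6.4 -0.1]
1.394 [-0.3 -7.1 -0.1]
1.359 [-0.3 -7.8 -0.1]
1.324 [-0.2 -8.5 -0.1]
```

```bash
sed -i 's/^G=.*/G=np.array([.4072,-.2118,.0408])/' arc.py; python3 arc.py -.038 0
```

```text
Traceback (most recent call last):
  File "arc.py", line 9, in <module>
    T=np.array([tgt(t) for t in a]); i=np.argmin(((T-p)**2).sum(1)); th0=a[i]
                ~~~^^^
  File "arc.py", line 6, in tgt
    return G+[dX*np.cos(YAW),dX*np.sin(YAW),dZ]
                        ^^^
NameError: name 'YAW' is not defined
```

```bash
sed -i 's/^G=.*/&; YAW=.025/' arc.py; python3 arc.py -.038 0
```

```text
theta 1.753 err mm 0.2 F [-5.2  1.1  5.2] w 0.011 t 35.6667
1.715 [-0.2 -0.7 -0. ]
1.677 [-0.4 -1.5 -0. ]
1.639 [-0.5 -2.2 -0. ]
1.601 [-0.6 -3.  -0. ]
1.563 [-0.7 -3.7 -0. ]
1.525 [-0.8 -4.5 -0. ]
1.487 [-0.8 -5.3 -0. ]
1.449 [-0.8 -6.  -0. ]
1.411 [-0.8 -6.8 -0. ]
1.373 [-0.7 -7.6 -0. ]
1.335 [-0.6 -8.3 -0. ]
1.297 [-0.5 -9.1 -0. ]
```

Request:
arm_command([
  {"dx": -0.1, "dy": -0.4, "dz": 0, "twist": 0},
  {"dx": -0.3, "dy": -1, "dz": 0, "twist": 0},
  {"dx": -0.4, "dy": -1.7, "dz": 0, "twist": 0},
  {"dx": -0.5, "dy": -2.4, "dz": 0, "twist": 0},
  {"dx": -0.6, "dy": -3.2, "dz": 0, "twist": 0},
  {"dx": -0.7, "dy": -4, "dz": 0, "twist": 0},
  {"dx": -0.8, "dy": -4.8, "dz": 0, "twist": 0},
  {"dx": -0.8, "dy": -5.6, "dz": 0, "twist": 0},
  {"dx": -0.8, "dy": -6.4, "dz": 0, "twist": 0},
  {"dx": -0.8, "dy": -7.1, "dz": 0, "twist": 0},
  {"dx": -0.7, "dy": -7.8, "dz": 0, "twist": 0},
  {"dx": -0.6, "dy": -8.3, "dz": 0, "twist": 0},
])

```text
clock: 36.67
position: [0.5793, -0.2074, 0.2202]
tool_rot: [0.322, 1.565, -1.223]
force: [-1.9, 4.6, 9.5]
grip_width: 0.0107
```

```bash
python3 arc.py -.04 0; python3 - <<'E'
from h import *
crop('side',220,130,420,360,2.5,'s20')
E
```

```text
theta 1.332 err mm 0.3 F [-1.9  4.6  9.5] w 0.0107 t 36.6667
1.292 [ 0.2 -0.8  0. ]
1.252 [ 0.3 -1.6  0. ]
1.212 [ 0.5 -2.4  0. ]
1.172 [ 0.7 -3.1 -0. ]
1.132 [ 1.  -3.9 -0. ]
1.092 [ 1.3 -4.7 -0. ]
1.052 [ 1.6 -5.4 -0. ]
1.012 [ 1.9 -6.1 -0. ]
0.972 [ 2.3 -6.8 -0. ]
0.932 [ 2.7 -7.5 -0. ]
0.892 [ 3.1 -8.2 -0. ]
0.852 [ 3.6 -8.9 -0. ]
```

View pics/s20.png

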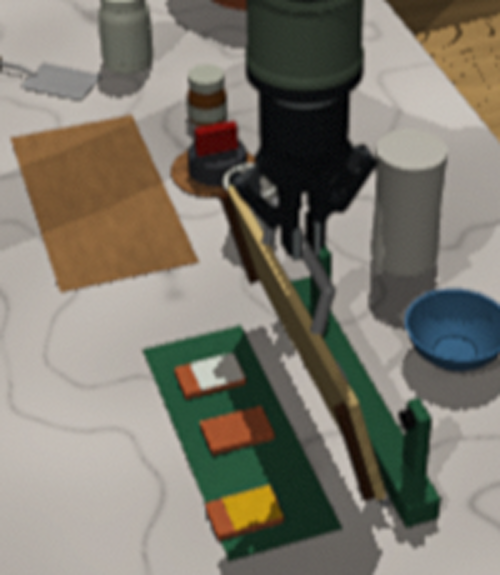

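The yellow tile has been knocked: it is now at (245,510), near the mat's front right corner. I'll measure it before going on.

```bash
python3 - <<'E'
from h import *
im=crop('side',270,270,370,360,8,'s21'); crop('top',380,210,460,300,8,'t21')
E
```

```text
(no output)
```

View pics/s21.png

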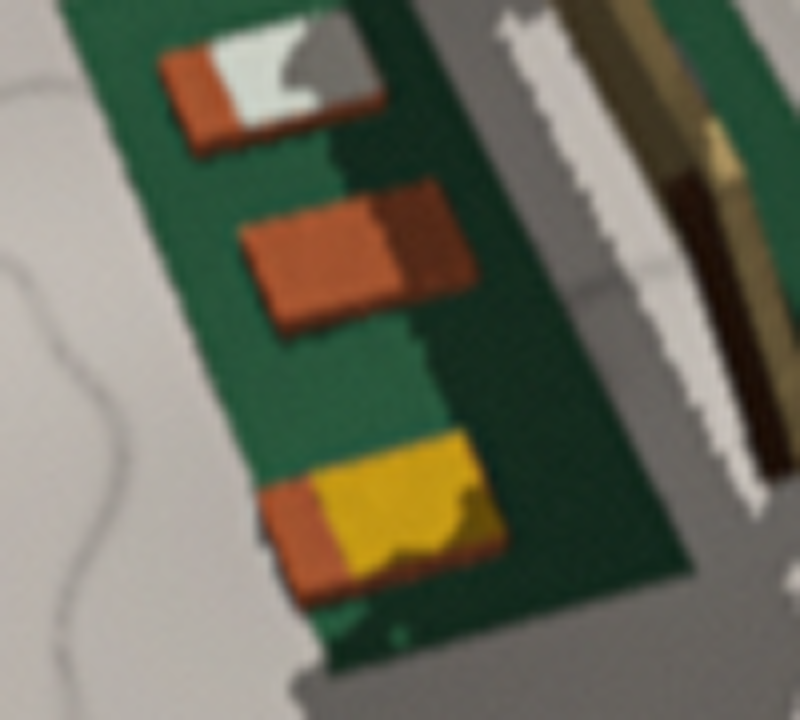

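View pics/t21.png

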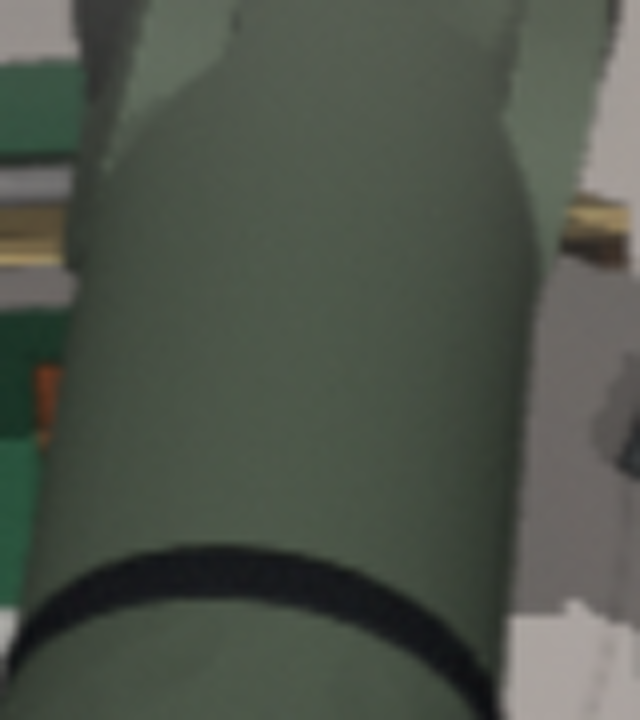

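```bash
python3 - <<'E'
from fit import *
b=np.array([.513,-.207]); y=.021; Rb=np.array([[np.cos(y),np.sin(y)],[-np.sin(y),np.cos(y)]])
for n,q in dict(yel=[[260,488],[463,430],[508,540],[307,603]],bare=[[238,228],[435,180],[478,280],[285,328]],white=[[158,55],[345,12],[385,97],[200,150]]).items():
    w=unp('side',cr(q,8,270,270),.009)[:,:2]; e=w[1]+w[2]-w[0]-w[3]
    print(n,w.mean(0).round(4),'bed',(Rb@(w.mean(0)-b)).round(4),'len',np.linalg.norm(e)/2,'yaw',np.arctan2(e[1],e[0])-y)
E
```

```text
yel [ 0.4897 -0.3093] bed [-0.0254 -0.1018] len 0.06159913526869208 yaw 0.023766890832401123
bare [ 0.5129 -0.2105] bed [-0.0001 -0.0035] len 0.0621682080014679 yaw -0.02016490867152898
white [ 0.5093 -0.1297] bed [-0.0021  0.0773] len 0.06219350990965641 yaw 0.008014283427838886
```

Yellow is 25 mm forward of the mat's centre, right on the limit. I'm reopening the cover to move it back.

```bash
python3 arc.py .038 1.77
```

```text
theta 1.333 err mm 0.4 F [-1.6  4.5  8.3] w 0.0108 t 36.8167
1.371 [-0.1  0.8  0. ]
1.409 [-0.1  1.5  0. ]
1.447 [-0.1  2.3  0. ]
1.485 [-0.1  3.1  0. ]
1.523 [-0.1  3.8  0. ]
1.561 [-0.1  4.6  0. ]
1.599 [0.  5.3 0. ]
1.637 [0.1 6.1 0. ]
1.675 [0.3 6.8 0. ]
1.713 [0.4 7.6 0. ]
1.751 [0.6 8.3 0. ]
1.77 [0.7 8.7 0. ]
```

Request:
arm_command([
  {"dx": 0, "dy": 0.5, "dz": 0, "twist": 0},
  {"dx": -0.1, "dy": 1.2, "dz": 0, "twist": 0},
  {"dx": -0.1, "dy": 2, "dz": 0, "twist": 0},
  {"dx": -0.1, "dy": 2.8, "dz": 0, "twist": 0},
  {"dx": -0.1, "dy": 3.6, "dz": 0, "twist": 0},
  {"dx": -0.1, "dy": 4.4, "dz": 0, "twist": 0},
  {"dx": 0, "dy": 5.2, "dz": 0, "twist": 0},
  {"dx": 0.1, "dy": 6, "dz": 0, "twist": 0},
  {"dx": 0.2, "dy": 6.7, "dz": 0, "twist": 0},
  {"dx": 0.3, "dy": 7.4, "dz": 0, "twist": 0},
  {"dx": 0.5, "dy": 8, "dz": 0, "twist": 0},
  {"dx": 0.6, "dy": 8.3, "dz": 0, "twist": 0},
])

```text
clock: 37.82
position: [0.6631, -0.2056, 0.2141]
tool_rot: [0.273, 1.565, -1.272]
force: [-15.9, -1.1, 11.1]
grip_width: 0.0111
```

Request:
arm_command([
  {"dx": 0.1, "dy": 0.3, "dz": 0, "twist": 0},
  {"dx": 0.1, "dy": 0.4, "dz": 0, "twist": 0},
  {"dx": 0.1, "dy": 0.4, "dz": 0, "twist": 0},
])

```text
clock: 38.07
position: [0.6634, -0.2061, 0.2131]
tool_rot: [-0.942, 1.562, -2.489]
force: [-33.9, 3.3, 21.4]
grip_width: 0.0107
```

```bash
python3 arc.py .038 1.75|head -1
```

```text
theta 1.756 err mm 0.9 F [-33.9   3.3  21.4] w 0.0107 t 38.0667
```

On the stop again. Releasing and rising.

Request:
arm_command([
  {"dx": 0, "dy": 0, "dz": 0, "twist": 0},
  {"dx": 0, "dy": 0, "dz": 0, "twist": 0},
  {"dx": 0, "dy": 0, "dz": 0, "twist": 0},
  {"dx": 0, "dy": 0, "dz": 0, "twist": 0},
  {"dx": -0.5, "dy": 0, "dz": 0, "twist": 0},
  {"dx": -1.5, "dy": 0, "dz": 0, "twist": 0},
  {"dx": -3, "dy": 0, "dz": 0, "twist": 0},
  {"dx": -5, "dy": 0, "dz": 0, "twist": 0},
  {"dx": -7, "dy": 0, "dz": 0, "twist": 0},
  {"dx": -9, "dy": 0, "dz": 0, "twist": 0},
], grip=0.2)

```text
clock: 38.9
position: [0.6641, -0.2056, 0.3051]
tool_rot: [-0.854, 1.563, -2.401]
force: [0.3, -0.6, -0.3]
grip_width: 0.0344
```

```bash
python3 - <<'E'
from h import *
im=crop('side',220,130,420,360,2.5,'s22');crop('side',270,270,370,360,8,'s22b',im)
E
python3 g.py .4897 -.3093 .15 1.6
```

```text
pos [ 0.6653 -0.206   0.3095] xaxis [-0.001 -0.006 -1.   ] jaw 0.024 q7 0.27 F [0.2 0.5 4.4] w 0.0343 t 38.95
dx 16.03 dy -17.79 dz 9.80 twist 1.566
```

View pics/s22.png

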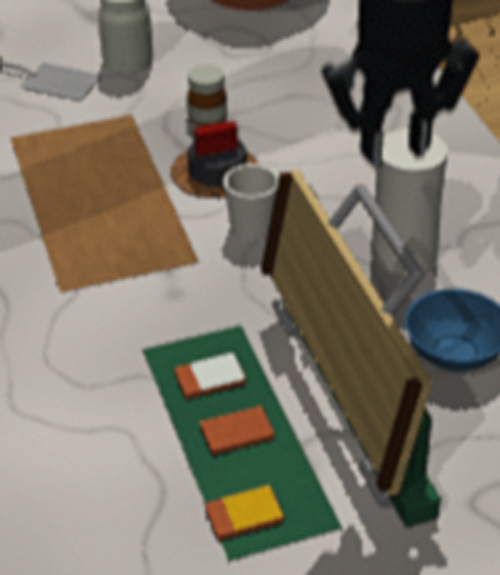

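View pics/s22b.png

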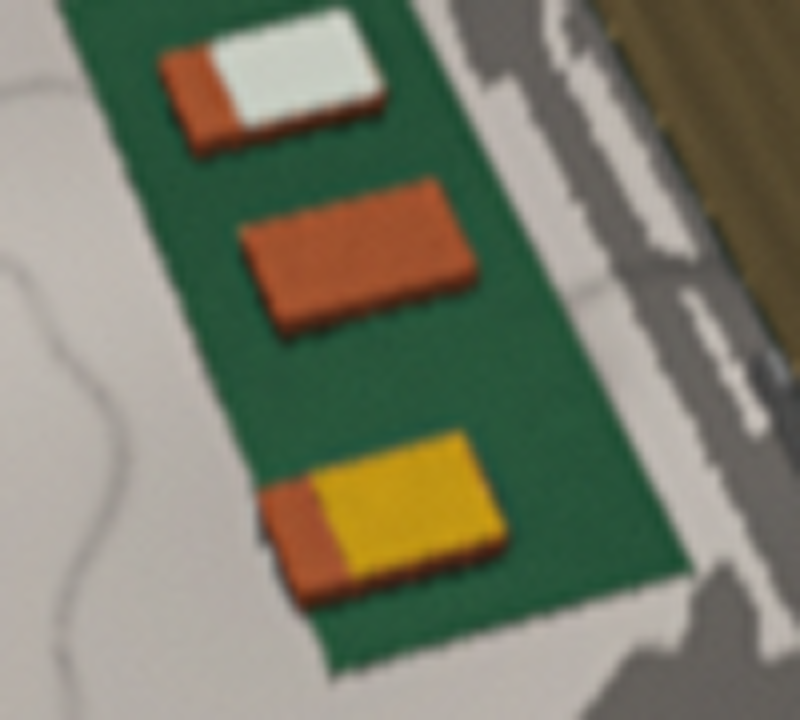

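The cover rests on its stop and yellow is at (395,520) in the close-up, square but too far forward. Going to it.

Request:
arm_command([
  {"dx": 0, "dy": -2, "dz": 1, "twist": 0.12},
  {"dx": 0, "dy": -5, "dz": 2.5, "twist": 0.24},
  {"dx": 0, "dy": -8, "dz": 4.2, "twist": 0.36},
  {"dx": 0, "dy": -11, "dz": 6, "twist": 0.48},
  {"dx": 1, "dy": -14, "dz": 7.5, "twist": 0.6},
  {"dx": 3, "dy": -16.5, "dz": 9, "twist": 0.72},
  {"dx": 5, "dy": -17.8, "dz": 9.8, "twist": 0.84},
  {"dx": 8, "dy": -17.8, "dz": 9.8, "twist": 0.96},
  {"dx": 11, "dy": -17.8, "dz": 9.8, "twist": 1.08},
  {"dx": 14, "dy": -17.8, "dz": 9.8, "twist": 1.2},
  {"dx": 16, "dy": -17.8, "dz": 9.8, "twist": 1.32},
  {"dx": 16, "dy": -17.8, "dz": 9.8, "twist": 1.44},
], grip=-0.2, squeeze=25)

```text
clock: 39.95
position: [0.4885, -0.3084, 0.1472]
tool_rot: [0.64, 1.564, -2.352]
force: [-0.0, 0.4, -0.4]
grip_width: 0.0511
```

```bash
python3 g.py .4897 -.3083 .05 1.61
```

```text
pos [ 0.4885 -0.3084  0.1472] xaxis [-0.005 -0.005 -1.   ] jaw -1.421 q7 -0.68 F [-0.   0.4 -0.4] w 0.0511 t 39.95
dx 9.71 dy -0.03 dz -0.17 twist 0.110
```

Request:
arm_command([
  {"dx": 1, "dy": -0.1, "dz": -0.2, "twist": 0.11},
  {"dx": 3, "dy": -0.2, "dz": -0.2, "twist": 0.11},
  {"dx": 5.5, "dy": -0.2, "dz": -0.2, "twist": 0.11},
  {"dx": 8, "dy": -0.2, "dz": -0.2, "twist": 0.11},
  {"dx": 10, "dy": -0.2, "dz": -0.2, "twist": 0.11},
  {"dx": 11, "dy": -0.2, "dz": -0.2, "twist": 0.11},
  {"dx": 11, "dy": -0.2, "dz": -0.2, "twist": 0.11},
  {"dx": 11, "dy": -0.2, "dz": -0.2, "twist": 0.11},
])

```text
clock: 40.62
position: [0.49, -0.3069, 0.0378]
tool_rot: [0.813, 1.565, -2.289]
force: [-0.2, -0.4, 0.6]
grip_width: 0.0511
```

```bash
python3 g.py .4900 -.3065 .0155 1.61;  python3 - <<'E'
from h import *
crop('side',270,260,370,350,8,'s23');crop('top',380,210,460,300,8,'t23')
E
```

```text
pos [ 0.49   -0.3069  0.0378] xaxis [-0.004 -0.005 -1.   ] jaw -1.531 q7 -0.7 F [-0.2 -0.4  0.6] w 0.0511 t 40.62
dx 2.23 dy -0.05 dz -0.01 twist 0.000
```

View pics/s23.png

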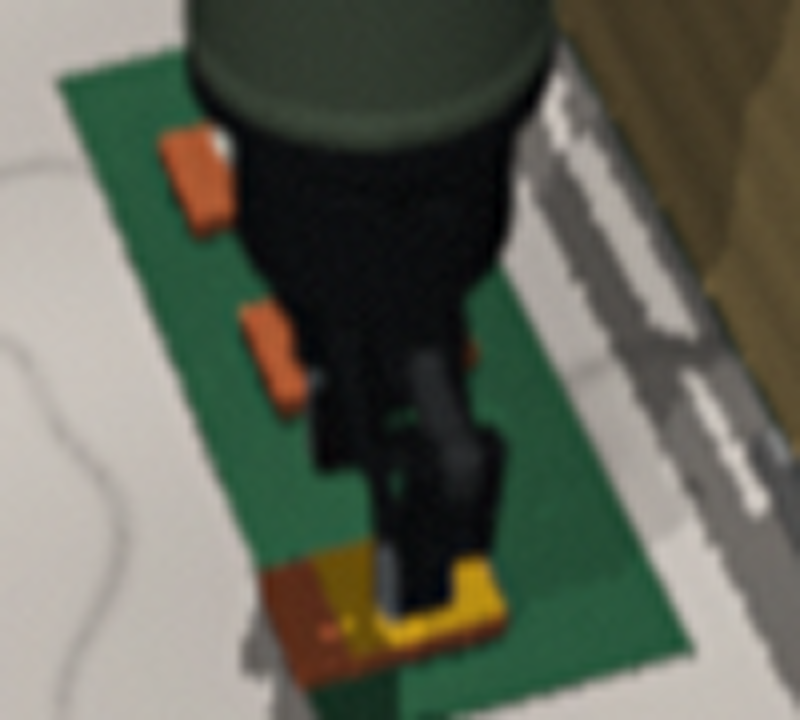

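View pics/t23.png

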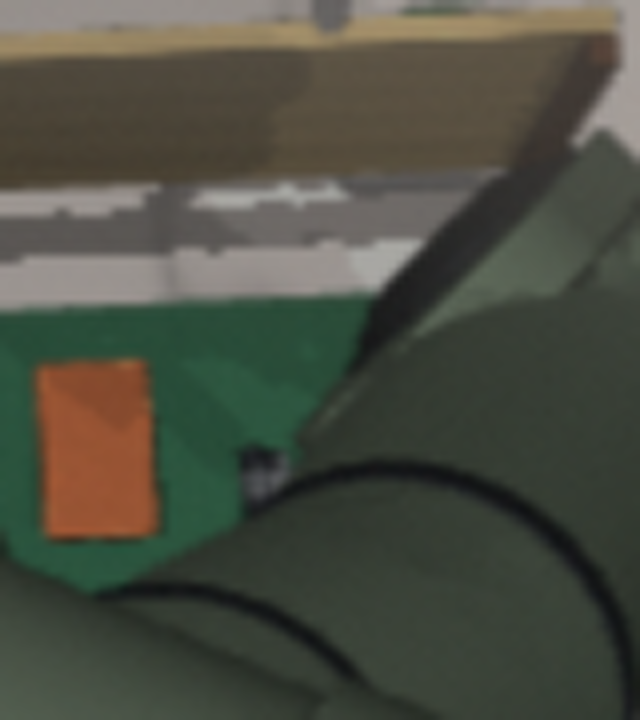

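Request:
arm_command([
  {"dx": 0.5, "dy": 0, "dz": 0, "twist": 0},
  {"dx": 1, "dy": 0, "dz": 0, "twist": 0},
  {"dx": 1.5, "dy": 0, "dz": 0, "twist": 0},
  {"dx": 2, "dy": 0, "dz": 0, "twist": 0},
  {"dx": 2, "dy": 0, "dz": 0, "twist": 0},
  {"dx": 2, "dy": 0, "dz": 0, "twist": 0},
])

```text
clock: 41.22
position: [0.4901, -0.3071, 0.0182]
tool_rot: [0.931, 1.565, -2.172]
force: [-0.4, -0.1, 0.2]
grip_width: 0.0511
```

```bash
python3 g.py .4900 -.3065 .0110 1.61;  python3 - <<'E'
from h import *
crop('side',270,260,370,350,8,'s24')
E
```

```text
pos [ 0.4901 -0.3071  0.0182] xaxis [-0.003 -0.005 -1.   ] jaw -1.531 q7 -0.69 F [-0.4 -0.1  0.2] w 0.0511 t 41.22
dx 0.72 dy -0.07 dz 0.01 twist 0.000
```

View pics/s24.png

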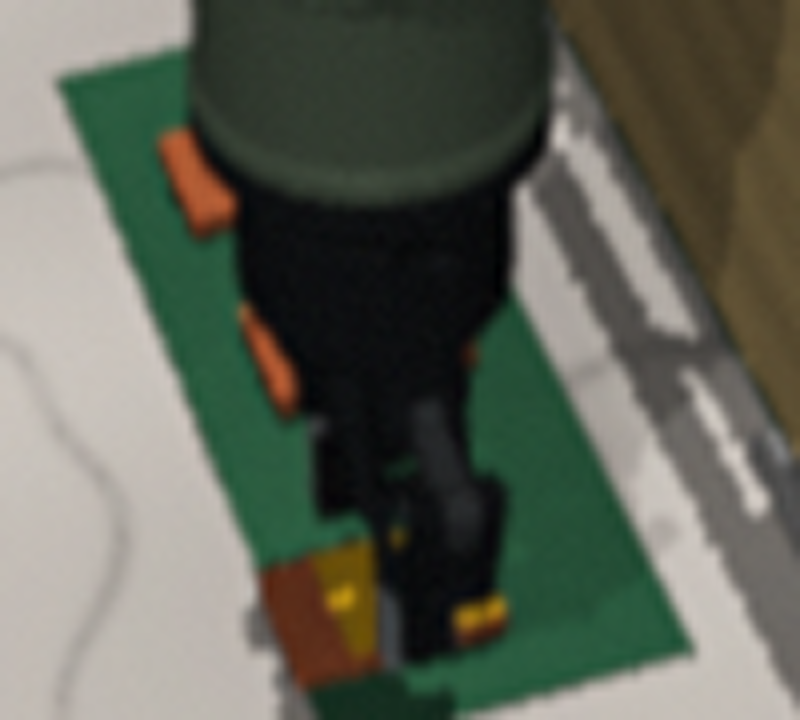

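The fingers straddle yellow. Lowering the last bit and closing.

Request:
arm_command([
  {"dx": 0.3, "dy": 0, "dz": 0, "twist": 0},
  {"dx": 0.6, "dy": 0, "dz": 0, "twist": 0},
  {"dx": 0.7, "dy": 0, "dz": 0, "twist": 0},
  {"dx": 0.7, "dy": 0, "dz": 0, "twist": 0},
])

```text
clock: 41.6
position: [0.4901, -0.3072, 0.0111]
tool_rot: [0.928, 1.565, -2.174]
force: [-0.3, -0.2, -0.7]
grip_width: 0.0515
```

Request:
arm_command([
  {"dx": 0, "dy": 0, "dz": 0, "twist": 0},
  {"dx": 0, "dy": 0, "dz": 0, "twist": 0},
  {"dx": 0, "dy": 0, "dz": 0, "twist": 0},
  {"dx": 0, "dy": 0, "dz": 0, "twist": 0},
  {"dx": 0, "dy": 0, "dz": 0, "twist": 0},
], grip=0.3)

```text
clock: 42.02
position: [0.4901, -0.3072, 0.0112]
tool_rot: [0.945, 1.565, -2.157]
force: [-1.2, 1.1, 3.1]
grip_width: 0.0391
```

```bash
python3 g.py .514 -.292 .0110 1.592
```

```text
pos [ 0.4901 -0.3072  0.0112] xaxis [-0.003 -0.005 -1.   ] jaw -1.531 q7 -0.69 F [-1.2  1.1  3.1] w 0.0391 t 42.02
dx 0.01 dy -1.43 dz -2.45 twist 0.018
```

Request:
arm_command([
  {"dx": 0, "dy": -0.2, "dz": -0.4, "twist": 0},
  {"dx": 0, "dy": -0.5, "dz": -0.9, "twist": 0.01},
  {"dx": 0, "dy": -0.8, "dz": -1.4, "twist": 0.02},
  {"dx": 0, "dy": -1.1, "dz": -1.9, "twist": 0.02},
  {"dx": 0, "dy": -1.4, "dz": -2.4, "twist": 0.02},
  {"dx": 0, "dy": -1.4, "dz": -2.4, "twist": 0.02},
  {"dx": 0, "dy": -1.4, "dz": -2.4, "twist": 0.02},
])

```text
clock: 42.6
position: [0.515, -0.2914, 0.0112]
tool_rot: [1.141, 1.565, -1.981]
force: [2.1, 1.5, 4.4]
grip_width: 0.0389
```

Request:
arm_command([
  {"dx": 0, "dy": 0, "dz": 0, "twist": 0},
  {"dx": 0, "dy": 0, "dz": 0, "twist": 0},
  {"dx": 0, "dy": 0, "dz": 0, "twist": 0},
  {"dx": 0, "dy": 0, "dz": 0, "twist": 0},
  {"dx": -1, "dy": 0, "dz": 0, "twist": 0},
  {"dx": -3, "dy": 0, "dz": 0, "twist": 0},
  {"dx": -6, "dy": 0, "dz": 0, "twist": 0},
  {"dx": -10, "dy": 0, "dz": 0, "twist": 0},
  {"dx": -14, "dy": 0, "dz": 0, "twist": 0},
  {"dx": -18, "dy": 0, "dz": 0, "twist": 0},
  {"dx": -22, "dy": 0, "dz": 0, "twist": 0},
  {"dx": -26, "dy": 0, "dz": 0, "twist": 0},
], grip=-0.2)

```text
clock: 43.6
position: [0.5148, -0.2901, 0.2741]
tool_rot: [1.207, 1.565, -1.915]
force: [0.7, -1.0, -0.4]
grip_width: 0.0516
```

```bash
python3 - <<'E'
from h import *
im=crop('side',270,260,370,350,8,'s25')
E
python3 g.py .6635 -.2054 .30 0.025
```

```text
pos [ 0.5169 -0.2918  0.2815] xaxis [ 0.006 -0.008 -1.   ] jaw -1.552 q7 -0.9 F [ 2.9 -1.3  9.2] w 0.0515 t 43.65
dx -1.83 dy -8.34 dz -14.84 twist 1.565
```

View pics/s25.png

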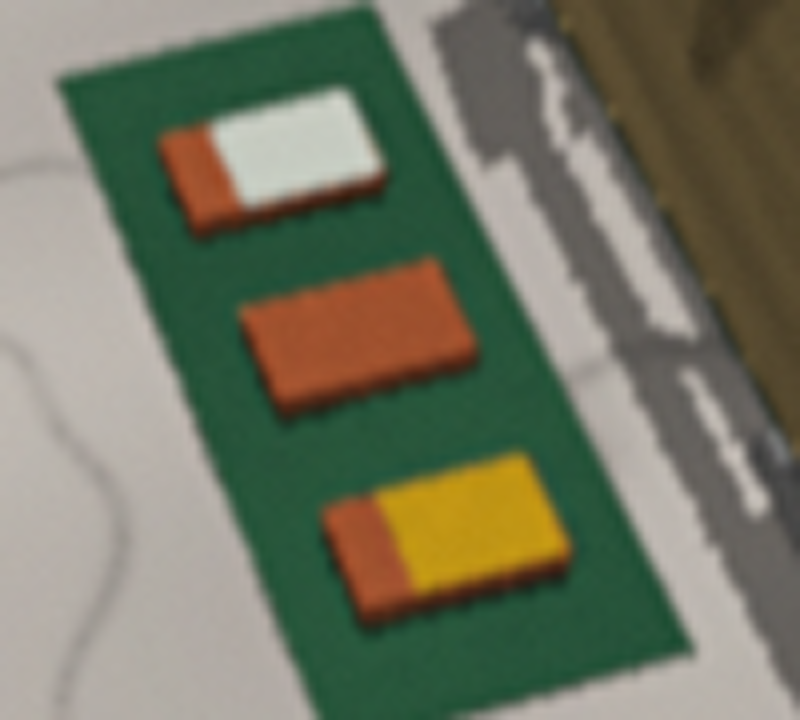

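All three tiles are centred on the mat. Back to the bar, turning the other way (twist −1.577) because the script's +1.565 would take joint 7 out of range.

Request:
arm_command([
  {"dx": -1, "dy": -0.5, "dz": -0.5, "twist": -0.12},
  {"dx": -2, "dy": -1, "dz": -1, "twist": -0.24},
  {"dx": -2, "dy": -2, "dz": -3, "twist": -0.36},
  {"dx": -2, "dy": -3, "dz": -5, "twist": -0.48},
  {"dx": -2, "dy": -4, "dz": -7, "twist": -0.6},
  {"dx": -2, "dy": -5, "dz": -9, "twist": -0.72},
  {"dx": -2, "dy": -6, "dz": -11, "twist": -0.84},
  {"dx": -2, "dy": -7, "dz": -12.5, "twist": -0.96},
  {"dx": -2, "dy": -8, "dz": -14, "twist": -1.08},
  {"dx": -2, "dy": -8.3, "dz": -14.8, "twist": -1.2},
  {"dx": -2, "dy": -8.3, "dz": -14.8, "twist": -1.32},
  {"dx": -2, "dy": -8.3, "dz": -14.8, "twist": -1.44},
], grip=0.2, squeeze=20)

```text
clock: 44.65
position: [0.6631, -0.2056, 0.3019]
tool_rot: [0.689, 1.56, -0.987]
force: [1.2, 0.2, -0.9]
grip_width: 0.0345
```

```bash
python3 g.py .6632 -.2054 .25 0.025
```

```text
pos [ 0.6631 -0.2056  0.3019] xaxis [ 0.006 -0.009 -1.   ] jaw -0.106 q7 0.18 F [ 1.2  0.2 -0.9] w 0.0345 t 44.65
dx 5.19 dy -0.03 dz -0.06 twist -0.131
```

Request:
arm_command([
  {"dx": 0.5, "dy": 0, "dz": 0, "twist": -0.1},
  {"dx": 2, "dy": 0, "dz": 0, "twist": -0.13},
  {"dx": 3.5, "dy": 0, "dz": 0, "twist": -0.13},
  {"dx": 4.7, "dy": 0, "dz": 0, "twist": -0.13},
  {"dx": 5.2, "dy": 0, "dz": 0, "twist": -0.13},
  {"dx": 5.2, "dy": 0, "dz": 0, "twist": -0.13},
])

```text
clock: 45.15
position: [0.6629, -0.206, 0.249]
tool_rot: [0.404, 1.561, -1.143]
force: [-0.4, 0.3, 0.2]
grip_width: 0.0341
```

```bash
python3 g.py .6632 -.2054 .2138 0.025
```

```text
pos [ 0.6629 -0.206   0.249 ] xaxis [ 0.004 -0.009 -1.   ] jaw 0.024 q7 0.29 F [-0.4  0.3  0.2] w 0.0341 t 45.15
dx 3.52 dy 0.02 dz -0.09 twist -0.001
```

Request:
arm_command([
  {"dx": 0.5, "dy": 0, "dz": 0, "twist": 0},
  {"dx": 1.5, "dy": 0, "dz": 0, "twist": 0},
  {"dx": 2.5, "dy": 0, "dz": 0, "twist": 0},
  {"dx": 3.2, "dy": 0, "dz": 0, "twist": 0},
  {"dx": 3.5, "dy": 0, "dz": 0, "twist": 0},
  {"dx": 3.5, "dy": 0, "dz": 0, "twist": 0},
  {"dx": 3.5, "dy": 0, "dz": 0, "twist": 0},
])

```text
clock: 45.73
position: [0.6631, -0.2064, 0.214]
tool_rot: [0.396, 1.561, -1.15]
force: [0.2, 0.2, 0.1]
grip_width: 0.0342
```

Request:
arm_command([
  {"dx": 0, "dy": 0, "dz": 0, "twist": 0},
  {"dx": 0, "dy": 0, "dz": 0, "twist": 0},
  {"dx": 0, "dy": 0, "dz": 0, "twist": 0},
  {"dx": 0, "dy": 0, "dz": 0, "twist": 0},
  {"dx": 0, "dy": 0, "dz": 0, "twist": 0},
  {"dx": 0, "dy": 0, "dz": 0, "twist": 0},
], grip=1)

```text
clock: 46.23
position: [0.663, -0.2064, 0.2145]
tool_rot: [0.416, 1.561, -1.131]
force: [-4.5, 1.1, 7.3]
grip_width: 0.011
```

```bash
python3 arc.py -.038 0;python3 - <<'E'
from h import *
im=crop('side',220,130,420,360,2.5,'s26')
E
```

```text
theta 1.752 err mm 1.2 F [-4.5  1.1  7.3] w 0.011 t 46.2333
1.714 [-0.1 -0.8 -0.1]
1.676 [-0.3 -1.5 -0.1]
1.638 [-0.5 -2.2 -0.1]
1.6 [-0.6 -3.  -0.1]
1.562 [-0.7 -3.8 -0.1]
1.524 [-0.7 -4.5 -0.1]
1.486 [-0.7 -5.3 -0.1]
1.448 [-0.7 -6.  -0.1]
1.41 [-0.7 -6.8 -0.1]
1.372 [-0.7 -7.6 -0.1]
1.334 [-0.6 -8.3 -0.1]
1.296 [-0.5 -9.1 -0.1]
```

View pics/s26.png

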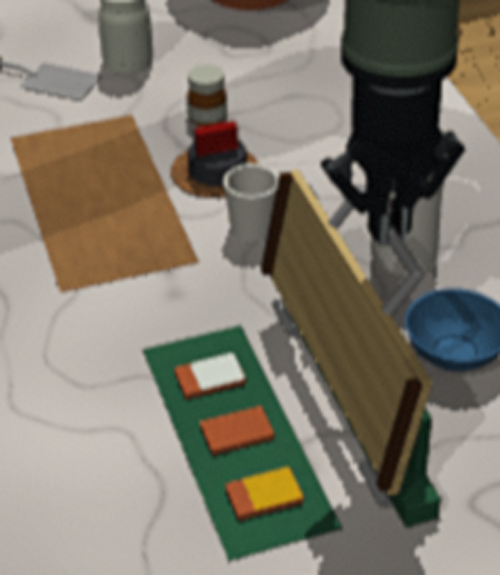

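The tiles are in place and the bar is gripped. Closing gently.

Request:
arm_command([
  {"dx": -0.1, "dy": -0.4, "dz": 0, "twist": 0},
  {"dx": -0.2, "dy": -1, "dz": 0, "twist": 0},
  {"dx": -0.4, "dy": -1.7, "dz": 0, "twist": 0},
  {"dx": -0.5, "dy": -2.4, "dz": 0, "twist": 0},
  {"dx": -0.6, "dy": -3.2, "dz": 0, "twist": 0},
  {"dx": -0.7, "dy": -4, "dz": 0, "twist": 0},
  {"dx": -0.7, "dy": -4.8, "dz": 0, "twist": 0},
  {"dx": -0.7, "dy": -5.6, "dz": 0, "twist": 0},
  {"dx": -0.7, "dy": -6.4, "dz": 0, "twist": 0},
  {"dx": -0.7, "dy": -7.1, "dz": 0, "twist": 0},
  {"dx": -0.6, "dy": -7.8, "dz": 0, "twist": 0},
  {"dx": -0.6, "dy": -8.3, "dz": 0, "twist": 0},
])

```text
clock: 47.28
position: [0.5788, -0.2083, 0.2198]
tool_rot: [0.329, 1.562, -1.218]
force: [0.1, 1.2, -6.3]
grip_width: 0.0108
```

```bash
python3 arc.py -.042 0
```

```text
theta 1.33 err mm 0.8 F [ 0.1  1.2 -6.3] w 0.0108 t 47.2833
1.288 [ 0.1 -0.8 -0.1]
1.246 [ 0.3 -1.7 -0.1]
1.204 [ 0.5 -2.5 -0.1]
1.162 [ 0.7 -3.3 -0.1]
1.12 [ 1.  -4.1 -0.1]
1.078 [ 1.3 -4.9 -0.1]
1.036 [ 1.7 -5.6 -0.1]
0.994 [ 2.  -6.4 -0.1]
0.952 [ 2.4 -7.1 -0.1]
0.91 [ 2.9 -7.9 -0.1]
0.868 [ 3.3 -8.6 -0.1]
0.826 [ 3.8 -9.3 -0.1]
```

Request:
arm_command([
  {"dx": 0.1, "dy": -0.5, "dz": 0, "twist": 0},
  {"dx": 0.2, "dy": -1.2, "dz": 0, "twist": 0},
  {"dx": 0.4, "dy": -2, "dz": 0, "twist": 0},
  {"dx": 0.6, "dy": -2.8, "dz": 0, "twist": 0},
  {"dx": 0.9, "dy": -3.6, "dz": 0, "twist": 0},
  {"dx": 1.2, "dy": -4.4, "dz": 0, "twist": 0},
  {"dx": 1.5, "dy": -5.2, "dz": 0, "twist": 0},
  {"dx": 1.9, "dy": -6, "dz": 0, "twist": 0},
  {"dx": 2.3, "dy": -6.8, "dz": 0, "twist": 0},
  {"dx": 2.7, "dy": -7.5, "dz": 0, "twist": 0},
  {"dx": 3.1, "dy": -8.2, "dz": 0, "twist": 0},
  {"dx": 3.3, "dy": -8.6, "dz": 0, "twist": 0},
])

```text
clock: 48.28
position: [0.4921, -0.2104, 0.1857]
tool_rot: [0.307, 1.562, -1.24]
force: [6.9, 2.9, -13.0]
grip_width: 0.0112
```

```bash
python3 arc.py -.042 0;python3 - <<'E'
from h import *
im=crop('side',220,130,420,360,2.5,'s27')
E
```

```text
theta 0.862 err mm 0.7 F [  6.9   2.9 -13. ] w 0.0112 t 48.2833
0.82 [ 0.5 -0.7 -0.1]
0.778 [ 1.  -1.3 -0.1]
0.736 [ 1.6 -2.  -0.1]
0.694 [ 2.1 -2.6 -0.1]
0.652 [ 2.8 -3.2 -0.1]
0.61 [ 3.4 -3.7 -0.1]
0.568 [ 4.  -4.3 -0.1]
0.526 [ 4.7 -4.8 -0.1]
0.484 [ 5.4 -5.3 -0.1]
0.442 [ 6.1 -5.7 -0.1]
0.4 [ 6.8 -6.2 -0.1]
0.358 [ 7.6 -6.5 -0.1]
```

View pics/s27.png

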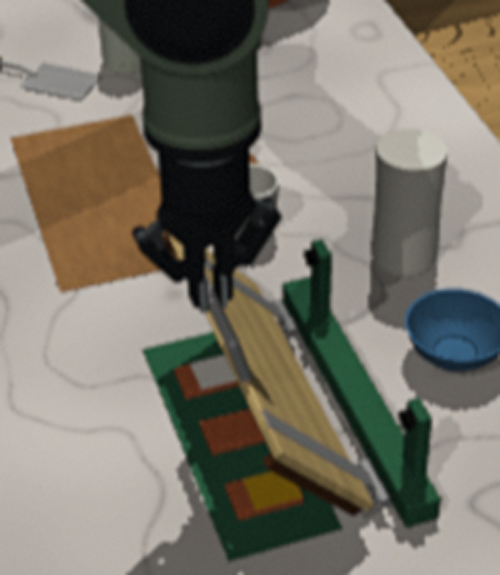

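Request:
arm_command([
  {"dx": 0.4, "dy": -0.4, "dz": 0, "twist": 0},
  {"dx": 0.9, "dy": -1, "dz": 0, "twist": 0},
  {"dx": 1.5, "dy": -1.7, "dz": 0, "twist": 0},
  {"dx": 2.1, "dy": -2.3, "dz": 0, "twist": 0},
  {"dx": 2.7, "dy": -2.9, "dz": 0, "twist": 0},
  {"dx": 3.4, "dy": -3.5, "dz": 0, "twist": 0},
  {"dx": 4.1, "dy": -4.1, "dz": 0, "twist": 0},
  {"dx": 4.8, "dy": -4.6, "dz": 0, "twist": 0},
  {"dx": 5.5, "dy": -5.1, "dz": 0, "twist": 0},
  {"dx": 6.2, "dy": -5.6, "dz": 0, "twist": 0},
  {"dx": 6.8, "dy": -6, "dz": 0, "twist": 0},
  {"dx": 7.2, "dy": -6.3, "dz": 0, "twist": 0},
])

```text
clock: 49.33
position: [0.4292, -0.212, 0.1127]
tool_rot: [0.383, 1.562, -1.164]
force: [10.1, 6.6, -6.6]
grip_width: 0.0109
```

```bash
python3 arc.py -.036 -.02
```

```text
theta 0.377 err mm 1.0 F [10.1  6.6 -6.6] w 0.0109 t 49.3333
0.341 [ 0.6 -0.4 -0.1]
0.305 [ 1.3 -0.7 -0.1]
0.269 [ 1.9 -1.  -0.1]
0.233 [ 2.6 -1.2 -0.1]
0.197 [ 3.3 -1.4 -0.1]
0.161 [ 4.  -1.6 -0.1]
0.125 [ 4.7 -1.8 -0.1]
0.089 [ 5.4 -2.  -0.1]
0.053 [ 6.1 -2.1 -0.1]
0.017 [ 6.8 -2.2 -0.1]
-0.019 [ 7.6 -2.3 -0.1]
-0.02 [ 7.6 -2.3 -0.1]
```

Request:
arm_command([
  {"dx": 0.5, "dy": -0.2, "dz": -0.1, "twist": 0},
  {"dx": 1.1, "dy": -0.5, "dz": -0.1, "twist": 0},
  {"dx": 1.8, "dy": -0.8, "dz": -0.1, "twist": 0},
  {"dx": 2.5, "dy": -1.1, "dz": -0.1, "twist": 0},
  {"dx": 3.2, "dy": -1.3, "dz": -0.1, "twist": 0},
  {"dx": 3.9, "dy": -1.5, "dz": -0.1, "twist": 0},
  {"dx": 4.5, "dy": -1.7, "dz": -0.1, "twist": 0},
  {"dx": 5, "dy": -1.8, "dz": -0.1, "twist": 0},
  {"dx": 5.5, "dy": -1.9, "dz": -0.1, "twist": 0},
  {"dx": 5.9, "dy": -2, "dz": -0.1, "twist": 0},
  {"dx": 6.2, "dy": -2.1, "dz": -0.1, "twist": 0},
  {"dx": 6.4, "dy": -2.1, "dz": -0.1, "twist": 0},
])

```text
clock: 50.33
position: [0.4086, -0.212, 0.0483]
tool_rot: [0.423, 1.562, -1.123]
force: [0.4, -2.5, -2.1]
grip_width: 0.0108
```

```bash
python3 arc.py -.01 -.05 | head -6;python3 - <<'E'
from h import *
im=crop('side',220,200,400,360,4,'s28')
E
```

```text
theta 0.038 err mm 0.6 F [ 0.4 -2.5 -2.1] w 0.0108 t 50.3333
0.028 [ 0.2 -0.1 -0. ]
0.018 [ 0.4 -0.1 -0. ]
0.008 [ 0.6 -0.1 -0. ]
-0.002 [ 0.8 -0.1 -0. ]
-0.012 [ 1.  -0.2 -0. ]
```

View pics/s28.png

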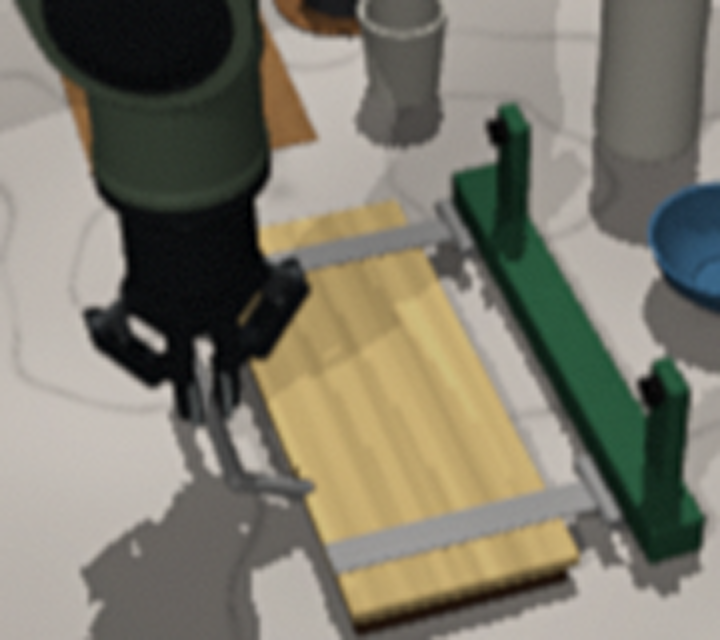

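Request:
arm_command([
  {"dx": 0.15, "dy": 0, "dz": 0, "twist": 0},
  {"dx": 0.3, "dy": 0, "dz": 0, "twist": 0},
  {"dx": 0.45, "dy": -0.1, "dz": 0, "twist": 0},
  {"dx": 0.6, "dy": -0.1, "dz": 0, "twist": 0},
  {"dx": 0.75, "dy": -0.1, "dz": 0, "twist": 0},
  {"dx": 0.9, "dy": -0.1, "dz": 0, "twist": 0},
  {"dx": 0.9, "dy": -0.1, "dz": 0, "twist": 0},
])

```text
clock: 50.97
position: [0.4077, -0.2121, 0.0395]
tool_rot: [0.438, 1.562, -1.108]
force: [-1.7, 0.3, 12.6]
grip_width: 0.0109
```

```bash
python3 arc.py -.01 -.05 | head -6
```

```text
theta -0.006 err mm 0.7 F [-1.7  0.3 12.6] w 0.0109 t 50.9667
-0.016 [ 0.2 -0.1 -0. ]
-0.026 [ 0.4 -0.1 -0. ]
-0.036 [ 0.6 -0.1 -0. ]
-0.046 [ 0.8 -0.1 -0. ]
-0.05 [ 0.9 -0.1 -0. ]
```

The upward force shows the cover is down. Releasing and rising.

Request:
arm_command([
  {"dx": 0, "dy": 0, "dz": 0, "twist": 0},
  {"dx": 0, "dy": 0, "dz": 0, "twist": 0},
  {"dx": 0, "dy": 0, "dz": 0, "twist": 0},
  {"dx": 0, "dy": 0, "dz": 0, "twist": 0},
  {"dx": -0.5, "dy": 0, "dz": 0, "twist": 0},
  {"dx": -2, "dy": 0, "dz": 0, "twist": 0},
  {"dx": -4, "dy": 0, "dz": 0, "twist": 0},
  {"dx": -7, "dy": 0, "dz": 0, "twist": 0},
  {"dx": -10, "dy": 0, "dz": 0, "twist": 0},
  {"dx": -13, "dy": 0, "dz": 0, "twist": 0},
  {"dx": -15, "dy": 0, "dz": 0, "twist": 0},
], grip=0.2)

```text
clock: 51.88
position: [0.4073, -0.2111, 0.1924]
tool_rot: [0.585, 1.56, -0.962]
force: [0.8, -0.9, 0.0]
grip_width: 0.0341
```

```bash
python3 g.py .6177 .2113 .19 1.589;python3 - <<'E'
from h import *
im=crop('side',220,150,400,350,3,'s29'); crop('top',190,200,310,320,5,'t29')
E
```

```text
pos [ 0.4073 -0.2111  0.1924] xaxis [ 0.006 -0.008 -1.   ] jaw 0.024 q7 0.42 F [ 0.8 -0.9  0. ] w 0.0341 t 51.88
dx 0.01 dy 22.05 dz -41.72 twist -1.565
```

View pics/s29.png

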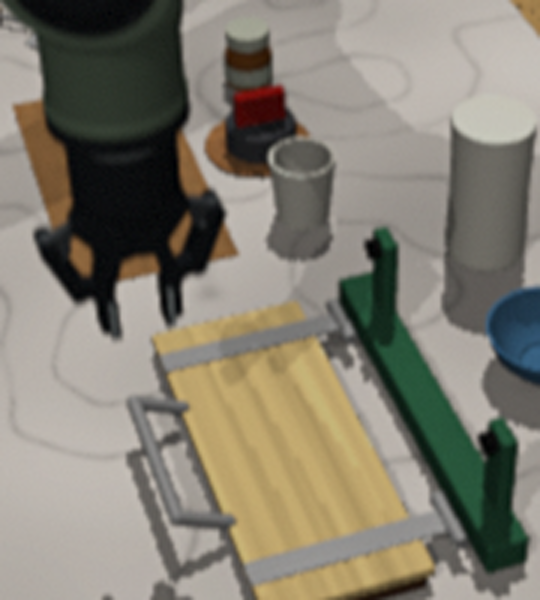

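View pics/t29.png

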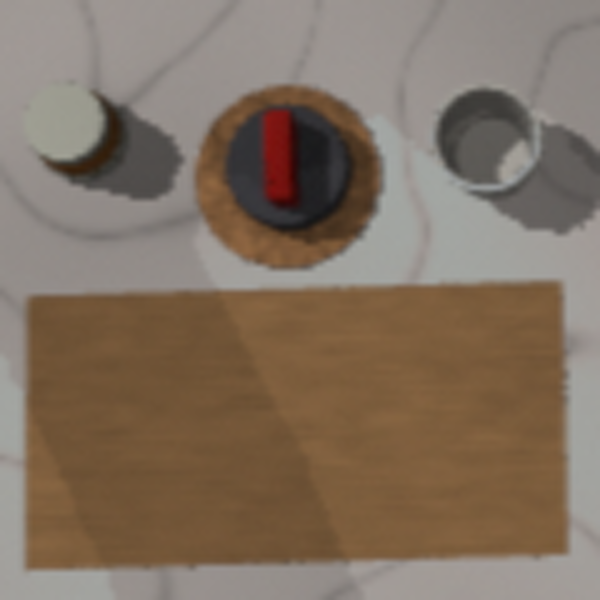

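The cover looks shut, with its corner at (155,342), the same as at the start. The weight is where I left it, with the grip at (280,157) in the top crop. Going there.

Request:
arm_command([
  {"dx": 0, "dy": 1.5, "dz": -3, "twist": -0.12},
  {"dx": 0, "dy": 3.3, "dz": -6.5, "twist": -0.24},
  {"dx": 0, "dy": 5.2, "dz": -10, "twist": -0.36},
  {"dx": 0, "dy": 7, "dz": -13.5, "twist": -0.48},
  {"dx": 0, "dy": 9, "dz": -17, "twist": -0.6},
  {"dx": 0, "dy": 11, "dz": -20.5, "twist": -0.72},
  {"dx": 0, "dy": 13, "dz": -24, "twist": -0.84},
  {"dx": 0, "dy": 14.7, "dz": -27.5, "twist": -0.96},
  {"dx": 0, "dy": 16.5, "dz": -31, "twist": -1.08},
  {"dx": 0, "dy": 18.5, "dz": -34.5, "twist": -1.2},
  {"dx": 0, "dy": 20.3, "dz": -38, "twist": -1.32},
  {"dx": 0, "dy": 22, "dz": -41, "twist": -1.44},
], grip=-0.2, squeeze=60)

```text
clock: 52.98
position: [0.6185, 0.2064, 0.1902]
tool_rot: [-0.741, 1.559, -0.841]
force: [-0.3, -0.0, 0.4]
grip_width: 0.051
```

```bash
python3 g.py .6177 .2118 .12 1.589
```

```text
pos [0.6185 0.2064 0.1902] xaxis [ 0.008 -0.009 -1.   ] jaw 1.471 q7 0.88 F [-0.3 -0.   0.4] w 0.051 t 52.98
dx 7.02 dy 0.58 dz -0.19 twist -0.118
```

Request:
arm_command([
  {"dx": 1, "dy": 0.6, "dz": -0.2, "twist": -0.1},
  {"dx": 3, "dy": 0.6, "dz": -0.2, "twist": -0.12},
  {"dx": 5, "dy": 0.6, "dz": -0.2, "twist": -0.12},
  {"dx": 7, "dy": 0.6, "dz": -0.2, "twist": -0.12},
  {"dx": 7, "dy": 0.6, "dz": -0.2, "twist": -0.12},
  {"dx": 7, "dy": 0.6, "dz": -0.2, "twist": -0.12},
])

```text
clock: 53.48
position: [0.6169, 0.2117, 0.1193]
tool_rot: [-1.062, 1.559, -1.042]
force: [0.1, 0.4, -0.3]
grip_width: 0.051
```

```bash
python3 g.py .6177 .2116 .0527 1.589
```

```text
pos [0.6169 0.2117 0.1193] xaxis [ 0.006 -0.01  -1.   ] jaw 1.591 q7 0.95 F [ 0.1  0.4 -0.3] w 0.051 t 53.48
dx 6.66 dy 0.05 dz 0.04 twist 0.002
```

Request:
arm_command([
  {"dx": 1, "dy": 0, "dz": 0, "twist": 0},
  {"dx": 2.5, "dy": 0, "dz": 0, "twist": 0},
  {"dx": 4, "dy": 0, "dz": 0, "twist": 0},
  {"dx": 5.5, "dy": 0, "dz": 0, "twist": 0},
  {"dx": 6.3, "dy": 0, "dz": 0, "twist": 0},
  {"dx": 6.5, "dy": 0, "dz": 0, "twist": 0},
  {"dx": 6.5, "dy": 0, "dz": 0, "twist": 0},
  {"dx": 6.5, "dy": 0, "dz": 0, "twist": 0},
])

```text
clock: 54.15
position: [0.6178, 0.2114, 0.0553]
tool_rot: [-0.961, 1.559, -0.941]
force: [-0.1, -0.4, -0.1]
grip_width: 0.0515
```

Request:
arm_command([
  {"dx": 0, "dy": 0, "dz": 0, "twist": 0},
  {"dx": 0, "dy": 0, "dz": 0, "twist": 0},
  {"dx": 0, "dy": 0, "dz": 0, "twist": 0},
  {"dx": 0, "dy": 0, "dz": 0, "twist": 0},
  {"dx": 0, "dy": 0, "dz": 0, "twist": 0},
  {"dx": 0, "dy": 0, "dz": 0, "twist": 0},
  {"dx": 0, "dy": 0, "dz": 0, "twist": 0},
], grip=1)

```text
clock: 54.73
position: [0.6182, 0.2113, 0.0561]
tool_rot: [-0.889, 1.559, -0.869]
force: [-1.6, -2.4, 7.5]
grip_width: 0.0151
```

Request:
arm_command([
  {"dx": -1, "dy": 0, "dz": 0, "twist": 0},
  {"dx": -3, "dy": 0, "dz": 0, "twist": 0},
  {"dx": -5, "dy": 0, "dz": 0, "twist": 0},
  {"dx": -7, "dy": 0, "dz": 0, "twist": 0},
  {"dx": -9, "dy": 0, "dz": 0, "twist": 0},
  {"dx": -11, "dy": 0, "dz": 0, "twist": 0},
  {"dx": -13, "dy": 0, "dz": 0, "twist": 0},
  {"dx": -14, "dy": 0, "dz": 0, "twist": 0},
  {"dx": -14, "dy": 0, "dz": 0, "twist": 0},
])

```text
clock: 55.48
position: [0.6178, 0.2129, 0.1985]
tool_rot: [-0.663, 1.557, -0.643]
force: [0.3, 0.6, -6.7]
grip_width: 0.0149
```

```bash
python3 g.py .512 -.208 .19 1.7;python3 - <<'E'
from h import *
im=crop('side',220,130,400,330,3,'s30')
E
```

```text
pos [0.6178 0.2129 0.1985] xaxis [ 0.011 -0.008 -1.   ] jaw 1.591 q7 0.98 F [ 0.3  0.6 -6.7] w 0.0149 t 55.48
dx 1.08 dy -41.87 dz -11.43 twist -0.109
```

View pics/s30.png

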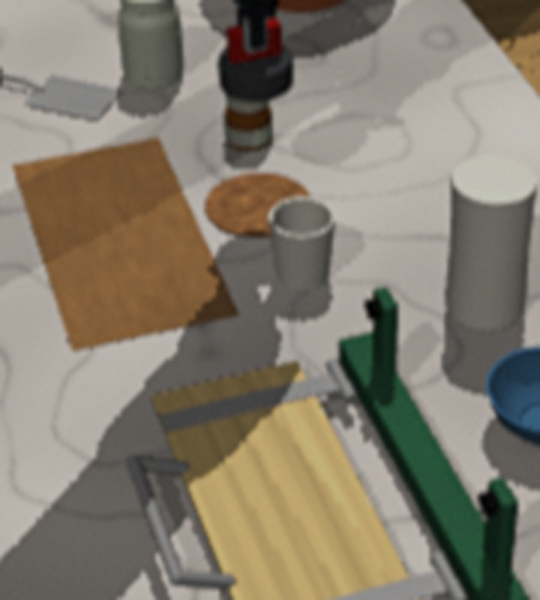

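The weight is lifted, at (255,65) in the crop. Carrying it to the middle of the cover.

Request:
arm_command([
  {"dx": 0, "dy": -2, "dz": -0.5, "twist": 0},
  {"dx": 0, "dy": -5, "dz": -1.4, "twist": 0},
  {"dx": 0, "dy": -9, "dz": -2.5, "twist": 0},
  {"dx": 0, "dy": -13, "dz": -3.5, "twist": 0},
  {"dx": 0, "dy": -17, "dz": -4.6, "twist": 0},
  {"dx": 0.2, "dy": -21, "dz": -5.7, "twist": 0},
  {"dx": 0.4, "dy": -25, "dz": -6.8, "twist": 0},
  {"dx": 0.6, "dy": -29, "dz": -7.9, "twist": 0},
  {"dx": 0.8, "dy": -33, "dz": -9, "twist": 0},
  {"dx": 1, "dy": -37, "dz": -10.1, "twist": 0},
  {"dx": 1, "dy": -40, "dz": -11, "twist": 0},
  {"dx": 1, "dy": -41.5, "dz": -11.4, "twist": 0},
])

```text
clock: 56.53
position: [0.5089, -0.2093, 0.1879]
tool_rot: [-1.054, 1.56, -1.039]
force: [0.5, -0.3, -6.8]
grip_width: 0.0147
```

```bash
python3 g.py .512 -.208 .078
```

```text
pos [ 0.5089 -0.2093  0.1879] xaxis [ 0.006 -0.01  -1.   ] jaw 1.586 q7 1.7 F [ 0.5 -0.3 -6.8] w 0.0147 t 56.53
dx 10.99 dy 0.23 dz 0.26 twist 0.000
```

Request:
arm_command([
  {"dx": 1.5, "dy": 0.2, "dz": 0.3, "twist": 0},
  {"dx": 3.5, "dy": 0.2, "dz": 0.3, "twist": 0},
  {"dx": 5.5, "dy": 0.2, "dz": 0.3, "twist": 0},
  {"dx": 7.5, "dy": 0.2, "dz": 0.3, "twist": 0},
  {"dx": 9, "dy": 0.2, "dz": 0.3, "twist": 0},
  {"dx": 10.2, "dy": 0.2, "dz": 0.3, "twist": 0},
  {"dx": 10.8, "dy": 0.2, "dz": 0.3, "twist": 0},
  {"dx": 10.9, "dy": 0.2, "dz": 0.3, "twist": 0},
  {"dx": 10.9, "dy": 0.2, "dz": 0.3, "twist": 0},
])

```text
clock: 57.28
position: [0.5124, -0.2082, 0.0788]
tool_rot: [-1.076, 1.56, -1.06]
force: [-0.3, -0.1, -5.4]
grip_width: 0.0144
```

```bash
python3 g.py .512 -.208 .0731
```

```text
pos [ 0.5124 -0.2082  0.0788] xaxis [ 0.005 -0.009 -1.   ] jaw 1.586 q7 1.63 F [-0.3 -0.1 -5.4] w 0.0144 t 57.28
dx 0.57 dy 0.02 dz -0.04 twist 0.000
```

Request:
arm_command([
  {"dx": 0.2, "dy": 0, "dz": 0, "twist": 0},
  {"dx": 0.4, "dy": 0, "dz": 0, "twist": 0},
  {"dx": 0.5, "dy": 0, "dz": 0, "twist": 0},
  {"dx": 0.6, "dy": 0, "dz": 0, "twist": 0},
  {"dx": 0.7, "dy": 0, "dz": 0, "twist": 0},
  {"dx": 0.7, "dy": 0, "dz": 0, "twist": 0},
])

```text
clock: 57.78
position: [0.5125, -0.2086, 0.073]
tool_rot: [-1.072, 1.559, -1.057]
force: [-8.2, 0.5, 17.9]
grip_width: 0.0149
```

Contact. Releasing and rising.

Request:
arm_command([
  {"dx": 0, "dy": 0, "dz": 0, "twist": 0},
  {"dx": 0, "dy": 0, "dz": 0, "twist": 0},
  {"dx": 0, "dy": 0, "dz": 0, "twist": 0},
  {"dx": 0, "dy": 0, "dz": 0, "twist": 0},
  {"dx": -1, "dy": 0, "dz": 0, "twist": 0},
  {"dx": -3, "dy": 0, "dz": 0, "twist": 0},
  {"dx": -6, "dy": 0, "dz": 0, "twist": 0},
  {"dx": -9, "dy": 0, "dz": 0, "twist": 0},
  {"dx": -12, "dy": 0, "dz": 0, "twist": 0},
  {"dx": -14, "dy": 0, "dz": 0, "twist": 0},
  {"dx": -14, "dy": 0, "dz": 0, "twist": 0},
], grip=-0.2)

```text
clock: 58.7
position: [0.5133, -0.2076, 0.2178]
tool_rot: [-0.83, 1.554, -0.815]
force: [0.5, 0.3, -0.3]
grip_width: 0.0509
```

Request:
arm_command([
  {"dx": 0, "dy": 4, "dz": 0, "twist": 0},
  {"dx": 0, "dy": 8, "dz": 0, "twist": 0},
  {"dx": 0, "dy": 12, "dz": 0, "twist": 0},
  {"dx": 0, "dy": 16, "dz": 0, "twist": 0},
  {"dx": 0, "dy": 20, "dz": 0, "twist": 0},
  {"dx": 0, "dy": 24, "dz": 0, "twist": 0},
  {"dx": 0, "dy": 28, "dz": 0, "twist": 0},
  {"dx": 0, "dy": 31, "dz": 0, "twist": 0},
  {"dx": 0, "dy": 32, "dz": 0, "twist": 0},
  {"dx": 0, "dy": 32, "dz": 0, "twist": 0},
  {"dx": 0, "dy": 32, "dz": 0, "twist": 0},
])

```text
clock: 59.62
position: [0.5085, 0.112, 0.2137]
tool_rot: [-0.862, 1.554, -0.847]
force: [0.4, -1.8, -0.3]
grip_width: 0.0511
```

```bash
python3 - <<'E'
from h import *
im=crop('side',220,150,400,350,3,'s31'); t=crop('top',325,200,455,315,6,'t31'); cv2.imwrite('pics/t31f.png',t[:,:,::-1])
E
```

```text
(no output)
```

View pics/s31.png

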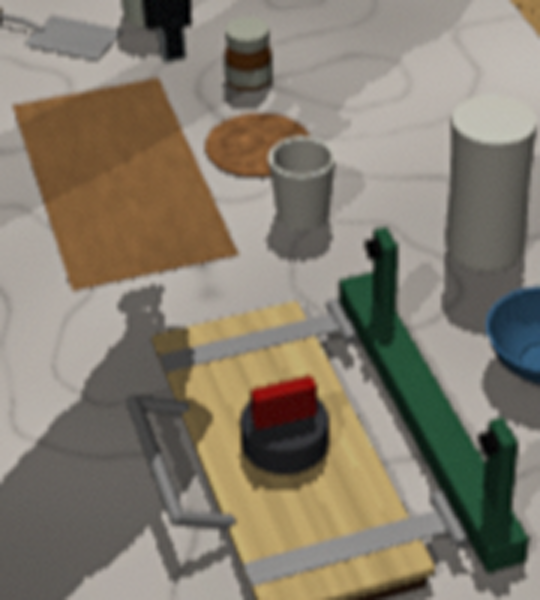

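View pics/t31.png

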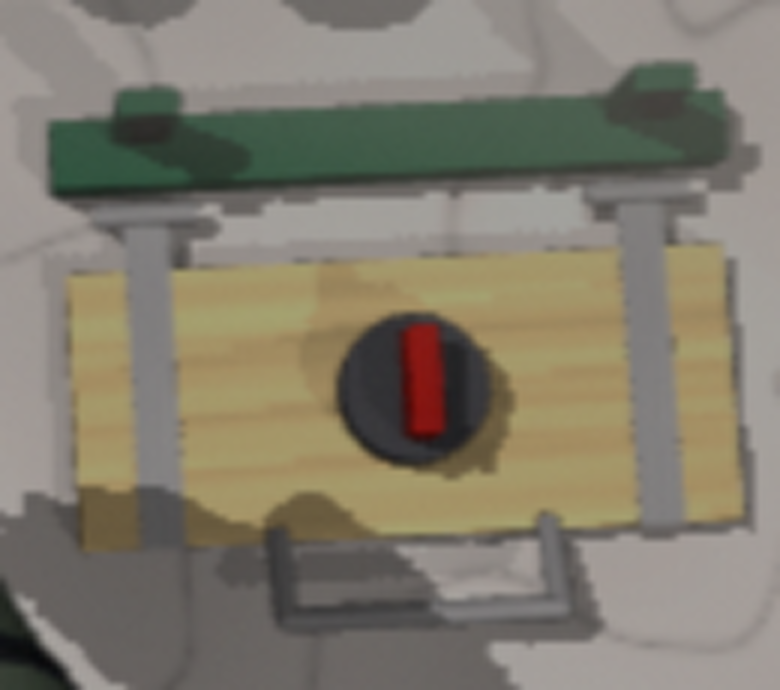

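View pics/t31f.png

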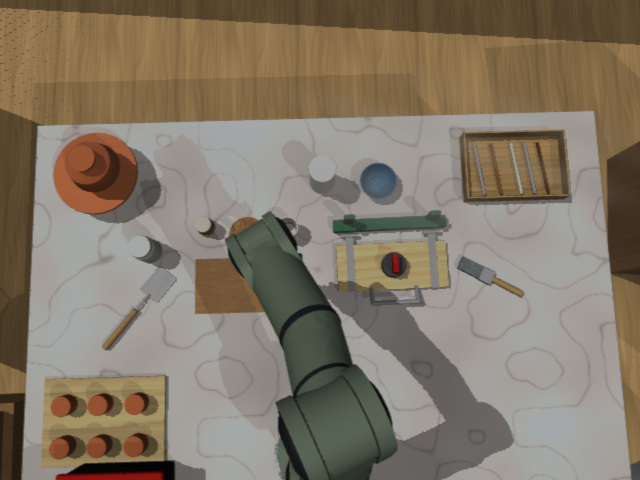

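The cover's corners are at the same pixels as at the start, so it is shut. The weight stands at its centre (crop (415,390)) and nothing else has moved. Handing in.

```bash
python3 -c "
from workcell import order,sensors
s=sensors.observe(); print(s['clock'],s['force'],s['qd'].round(3)); print(order.job_done())"
```

```text
59.7167 [-0.25761029  0.4414717  -0.16477837] [ 0.009  0.001  0.001 -0.     0.    -0.002 -0.004]
the job is handed in; nothing more can be done
None
```

I finished the job and handed it in at 59.7 s. No verdict comes back, so this rests on my own checks.

**What I did:** I set the weight on the cork pad and opened the cover onto its stop. There were three tiles this time: yellow, bare and white (no blue). I slid each one onto the mat, then shut the cover and stood the weight back in the middle of it.

**The one disturbance:** As I began to close the cover, yellow had been knocked about 25 mm forward, right on the allowed limit. I opened the cover back to its stop, slid yellow back to the mat's centre line and closed again.

**Last checks:**
- **Tiles:** Before the cover shut, the camera showed all three side by side on the mat. Bare and white measured within about 4 mm of where I meant them to be. I placed yellow at its target and checked it by eye only. They can't be seen under the shut cover.
- **Cover:** Its corners are at the same pixels as at the start, so it is fully shut. I had no direct reading of the hinge angle or its speed; I moved the bar at about 0.1 m/s, which is about 0.5 rad/s at the hinge.
- **Weight:** It stands upright, within a few millimetres of the cover's middle going by where I released it and the pictures.
- **Other items:** Those I could see had not visibly moved. The arm hid part of the cup in the last top view, but the side view showed it in place.
- **Disagreement:** The side camera read the tile positions about 3 mm off from where the arm had placed them. I allowed for that when gripping yellow again.

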